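# Clear the sample chamber's lid and hold it open at 60 degrees

## Robot

A 7-joint arm with a two-finger parallel gripper is mounted at the origin on a cart in front of the work surface, level with it; the furniture and walls round the work are solid. World frame = base frame: x ahead of the robot, y to its left, z up, the work surface at z = 0. Lengths are in m, angles in rad, forces in N, time in s.
With the tool pointing down it reaches from about 0.4 to 0.9 m from the base axis. Payload 5.6 kg.
Tool frame: the origin (TCP) lies midway between the tips of the shut fingers; the grasp point (between the pads) lies 19 mm behind it (arm.grip_depth is the distance from the TCP to the grasp point, in m); z points along the fingers, y is the direction in which the jaws open and shut (so a half turn about z gives the same grasp; the last joint's range is limited). The gripper opens to 92 mm and grips with 3 to 60 N. Pads are 20 mm wide; open, the fingers measure 128 mm over their backs; the gripper's body (75 mm by 189 mm) begins 69 mm behind the grasp point.
Start: joints at [-1.255, 0.468, -0.012, 1.603, 0.006, 1.071, -0.056], TCP at [0.228, 0.609, 0.194] pointing down, gripper open.
Joint ranges: [-2.53, 2.53], [-0.31, 2.02], [-1.57, 1.55], [0.28, 2.44], [-1.29, 4.43], [0.15, 1.84], [-2.92, 2.92]. Speed limits (rad/s): [2.57, 2.57, 3.14, 3.14, 3.14, 3.14, 3.14].

## Interface

Orientations are given as a rotation vector (axis times angle).
In Python, from plant import arm, viewer gives the robot as it stands.
- The arm moves only by the tool jog_arm, never from a script. Its argument "targets" is a list of rows, each an object of numbers: "dx", "dy", "dz": the shift along the tool's x, y, z in m; "rx", "ry", "rz": the turn, a rotation vector about the tool's x, y, z in rad; "jaw": the finger opening in m, from 0 to 0.0919. A call has 1 to 8 rows; each row shifts and turns the pose as measured when the row begins, along the tool's axes as they then stand; what a row does not reach is not made up. A row lasts 1/8 s, in which the tool goes at most 62.5 mm and 10.7 degrees, less where a joint would pass 70% of its speed; a pose out of reach is approached as far as the arm can. A call is refused whole if a number of a shift passes 0.0625 or a number of a turn 0.188, either way. A call with a gripper value outside its range is refused whole. The fingers move at their own pace and stop on an object; the grip force is fixed at half the most. Time passes only in rows, so rows that do not move let the fingers close. It gives the time, the measured TCP pose, the force and the opening at its end, in the units of the state.
- arm.get_state(): the state, without advancing time (a new reading comes with each control period).
- viewer.capture(name): name is "scene" or "side" or "wrist"; returns the picture (400x640x3 uint8, red, green, blue); there is no depth.
- viewer.camera_info(name): a dict with "K" (3x3 intrinsics, pixels), "distortion" ([k1, k2, p1, p2, k3] as OpenCV has them; the pictures are not rectified), "rvec" (rotation vector, rad) and "tvec" (3), from world to camera coordinates, as OpenCV has them. Camera axes: x right, y down, z forward; pixel columns grow to the right and rows downward; lengths in m; the calibration is good to about 2 mm. A picture is of the moment at which its call begins: read the wrist's pose just before it. camera_info takes no time and is no camera call; for the wrist camera it gives the pose at the moment of the call.
- arm.job_done(): hands the job in, once; it reports no verdict.
The state is a dict: "time_s": time; "q": joint angles; "qvel": joint speeds; "joint_efforts": joint torques, N m; "tcp_pos": TCP position; "eef_rot": TCP orientation; "ft_force": force on the tool from outside, world axes, zero at the start; "ft_torque": the same for the moment, N m; "finger_gap": finger opening in m.
Only numpy, scipy, OpenCV 4.12 (cv2) and the standard library are available. Lean on these libraries where they do the work, as an engineer would, in place of code of your own. Each camera call takes 0.05 s, during which the arm holds its last target.

## Task

A ring-mounted window has been left lying on the shut lid of the small sample chamber. Lift it off and lay it flat, same way up, in the round well of the drip dish; then take the chamber's spring-loaded lid by its front bar, raise it to 60 degrees from shut and finish while still holding it there, quite still, because it snaps shut when let go. Do not raise the lid before the window is in the dish, and do not disturb the other things on the bench.

Things in the scene. Friction and masses are not known exactly. Their poses are not given: they have to be found in the camera images.
- chamber: Sample chamber: grey open box 120 mm (its x) by 110 mm (its y), rim 70 mm above the bench, fixed. Origin: centre of its underside, z up. Its front, with the lid's bar, faces its own -x. The lid's hinge axis runs along its y through (60, 0, 70) mm. Instruments up to 300 mm high stand close to its +y side: keep the gripper's wide side (its closing direction) along the chamber's x.
- lid (a joint): Angle of the chamber's aluminium lid in rad: 0 shut, grows as its front edge rises; 60 degrees is 1.047, its stop is at 1.75. The lid is a 120 by 110 mm plate; shut, its top is 77 mm above the bench. Its weight and a hinge spring push it shut from any angle; raising it takes about 1 to 3 N at the bar.
- lid_bar (a point): Centre of the lid's bar: round, 8 mm thick, 60 mm free between two side arms, parallel to the chamber's y. It stands out in the lid's plane, 45 mm before the lid's front edge (41 mm clear gap), free above and below; 165 mm before the hinge axis and 4 mm above it, so 74 mm above the bench when shut. It can turn between the fingers. Moves with the lid; axes are the lid's.
- window: Optical window in a dark ring, a flat disc 44 mm across and 12 mm high, loose, about 50 g. Origin at the centre of its underside, z up. It starts lying on the shut lid, within 40 mm of its middle.
- drip_dish: Black drip dish, 128 mm (its x) by 103 mm (its y) and 18 mm high, fixed to the bench. Origin at the centre of its underside, z up. An instrument 250 mm high stands close to its -y edge: keep the gripper's wide side (its closing direction) along the dish's x. The vial and the jar stand clear of its ends.
- dish_well (a point): Centre of the floor of the dish's round well, 7 mm above the bench, 10 mm from the dish's origin along its +x. The well is about 80 mm across, its rim 14 to 18 mm above the bench.
- jar: Bystander: jar with black lid, 52 mm across, 65 mm high. Origin at the centre of its underside.
- vial: Bystander: small vial with black cap, 24 mm across, 61 mm high, standing. Origin at the centre of its underside.
- hex_key: Bystander: L-shaped hex key, 45 by 72 by 4 mm, lying flat. Origin at the centre of its underside.

How it is judged:
By the outcome, as a careful person would: the job done as asked, in the order asked, and still so for the second after the job is handed in, while the arm keeps its last pose, push and grip.
It also fails if it takes over 64 s, if anything falls off the work surface, if the arm or the gripper's body presses on something with over 40 N, if the wrist force passes 120 N, or if a joint passes its speed limit or range.

## Working session

There is one attempt and no reset: what is moved stays moved. The work goes in short steps, Python scripts to look and compute and a tool call to move; the robot and the scene stay as the last step left them, time stands still between calls to the robot, and variables do not carry over. Pictures are saved under pics/ and viewed, and the job is handed in when it is done.

Besides the shell and the picture viewer there is one more tool, called in YAML: its name, and indented under it one key for each argument. jog_arm: Moves the arm, as the interface text tells. Its arguments: {"type":"object","properties":{"targets":{"type":"array","items":{"type":"object","properties":{"dx":{"type":"number"},"dy":{"type":"number"},"dz":{"type":"number"},"rx":{"type":"number"},"ry":{"type":"number"},"rz":{"type":"number"},"jaw":{"type":"number"}}}}},"required":["targets"]}

```bash
mkdir -p pics; ls
python3 - <<'E'
from plant import arm, viewer
import cv2
for n in ["scene","side","wrist"]:
    i=viewer.camera_info(n); print(n,i)
    im=viewer.capture(n); cv2.imwrite(f"pics/{n}0.png",im[:,:,::-1])
print(arm.get_state())
E
```

```text
pics
scene {'K': array([[413.08115226,   0.        , 315.30626044],
       [  0.        , 413.08115226, 196.56779077],
       [  0.        ,   0.        ,   1.        ]]), 'distortion': array([-0.02397809,  0.        ,  0.        ,  0.        ,  0.        ]), 'rvec': array([ 2.03344551, -0.48477566,  0.25074471]), 'tvec': array([-0.38668001,  0.22647591,  0.72832843])}
side {'K': array([[401.5773003 ,   0.        , 313.64323449],
       [  0.        , 401.5773003 , 191.83955834],
       [  0.        ,   0.        ,   1.        ]]), 'distortion': array([-0.1004486,  0.       ,  0.       ,  0.       ,  0.       ]), 'rvec': array([ 0.02432365,  2.77457932, -1.39861973]), 'tvec': array([0.455286  , 0.0189132 , 1.12738038])}
wrist {'K': array([[277.75519109,   0.        , 317.81337931],
       [  0.        , 277.75519109, 201.03964337],
       [  0.        ,   0.        ,   1.        ]]), 'distortion': array([-0.04021117,  0.        ,  0.        ,  0.        ,  0.        ]), 'rvec': array([-2.40272772, -1.66597975, -0.21369707]), 'tvec': array([-0.64965312, -0.02955955,  0.38938906])}
{'time_s': 0.15, 'q': array([-1.25500481,  0.46818173, -0.01157382,  1.60339772,  0.00603354,
        1.07140257, -0.05629804]), 'qvel': array([ 8.59909050e-05, -1.87280496e-03,  9.24249302e-04, -3.02431293e-03,
       -5.71309593e-05,  3.43726529e-04, -1.71893331e-04]), 'joint_efforts': array([ 5.02760304e-04, -5.20949221e+01, -1.23874933e-02, -2.43977505e+01,
       -5.66496060e-02,  1.52187003e-02,  1.21683447e-04]), 'tcp_pos': array([0.22816595, 0.60813507, 0.19306069]), 'eef_rot': array([-5.60665688e-01, -3.09105883e+00,  2.12564804e-03]), 'ft_force': array([ 0.05378248, -0.53674214,  0.4505967 ]), 'ft_torque': array([-0.05216344,  0.02000043, -0.03714917]), 'finger_gap': 0.09212009846679137}
```

View pics/scene0.png

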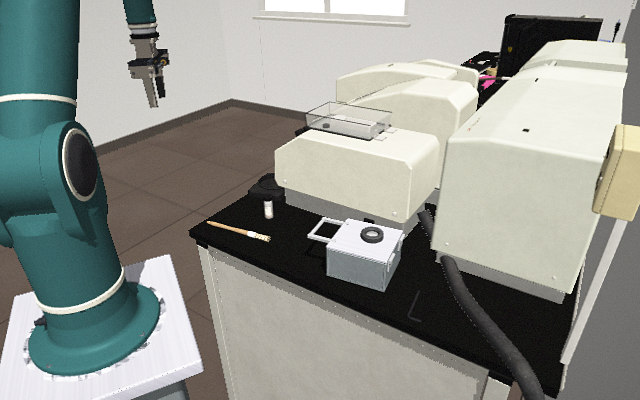

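View pics/side0.png

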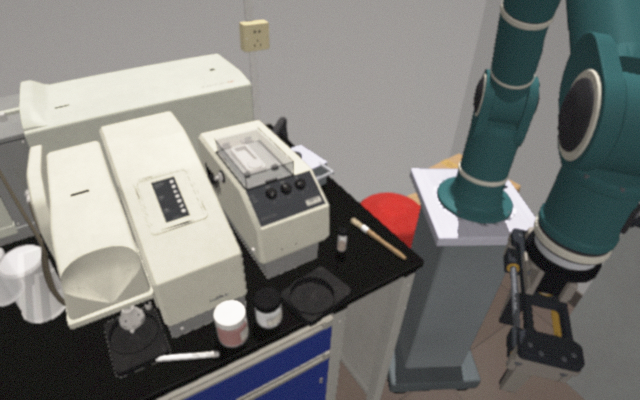

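View pics/wrist0.png

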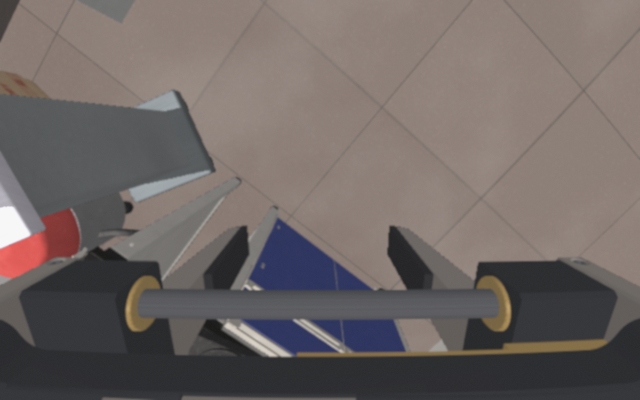

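Run:
```python
import cv2
a=cv2.imread("pics/scene0.png")[205:300,300:420]; cv2.imwrite("pics/sc_crop.png",cv2.resize(a,None,fx=6,fy=6,interpolation=cv2.INTER_CUBIC))
a=cv2.imread("pics/side0.png")[220:350,210:370]; cv2.imwrite("pics/si_crop.png",cv2.resize(a,None,fx=4.5,fy=4.5,interpolation=cv2.INTER_CUBIC))
```

```text
(no output)
```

View pics/sc_crop.png

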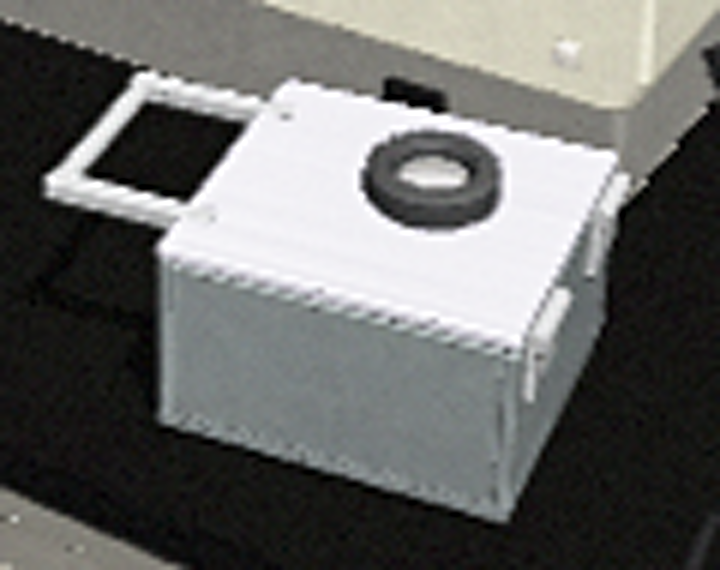

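View pics/si_crop.png

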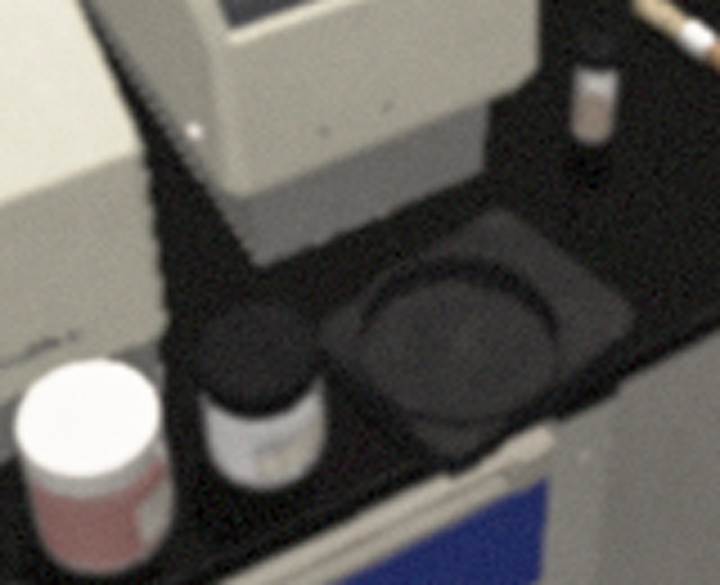

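```bash
cat > h.py <<'E'
import numpy as np, cv2
from plant import arm, viewer
def to_plane(name,uv,z,info=None):
    i=info or viewer.camera_info(name)
    R,_=cv2.Rodrigues(np.array(i["rvec"])); t=np.array(i["tvec"])
    n=cv2.undistortPoints(np.array(uv,float).reshape(-1,1,2),i["K"],i["distortion"]).reshape(-1,2)
    d=np.c_[n,np.ones(len(n))]@R; c=-R.T@t
    s=(np.atleast_1d(z)-c[2])/d[:,2]
    return c+d*s[:,None]
def proj(name,P,info=None):
    i=info or viewer.camera_info(name)
    return cv2.projectPoints(np.array(P,float).reshape(-1,1,3),i["rvec"],i["tvec"],i["K"],i["distortion"])[0].reshape(-1,2)
def unc(p,f,ox,oy): return (np.array(p,float)+.5)/f-.5+[ox,oy]
E
python3 - <<'E'
from h import *
np.set_printoptions(precision=4,suppress=True)
S=lambda p:unc(p,6,300,205)
print("lid",to_plane("scene",S([(160,245),(285,82),(620,155),(520,350)]),.077))
print("bar",to_plane("scene",S([(145,78),(50,185)]),.074))
print("win top",to_plane("scene",S([(432,172)]),.089), to_plane("scene",S([(362,178),(500,178)]),.085))
D=lambda p:unc(p,4.5,210,220)
print("dish",to_plane("side",D([(330,325),(497,208),(635,305),(450,460)]),.018))
print("well",to_plane("side",D([(358,340),(557,340),(458,258),(458,420)]),.016))
print("jar",to_plane("side",D([(258,358)]),.065),"vial",to_plane("side",D([(596,65)]),.055))
print(to_plane("scene",[(268,203),(265,190)],[0.055,.0]))
im=cv2.imread("pics/side0.png")[260:340,270:370]
im=np.clip(im.astype(float)*2.8,0,255).astype('uint8'); cv2.imwrite("pics/d2.png",cv2.resize(im,None,fx=7,fy=7,interpolation=cv2.INTER_CUBIC))
E
```

```text
lid [[ 0.4196 -0.074   0.077 ]
 [ 0.5028 -0.0086  0.077 ]
 [ 0.5784 -0.101   0.077 ]
 [ 0.49   -0.1714  0.077 ]]
bar [[ 0.4628  0.0213  0.074 ]
 [ 0.4046 -0.0232  0.074 ]]
win top [[ 0.5079 -0.0946  0.089 ]] [[ 0.4894 -0.0819  0.085 ]
 [ 0.5287 -0.1029  0.085 ]]
dish [[0.5295 0.3408 0.018 ]
 [0.4498 0.2685 0.018 ]
 [0.3879 0.3304 0.018 ]
 [0.476  0.4148 0.018 ]]
well [[0.5165 0.3479 0.016 ]
 [0.4255 0.3488 0.016 ]
 [0.4696 0.2988 0.016 ]
 [0.472  0.3926 0.016 ]]
jar [[0.5568 0.3969 0.065 ]] vial [[0.3981 0.2054 0.055 ]]
[[0.3892 0.1687 0.055 ]
 [0.4364 0.3331 0.    ]]
```

View pics/d2.png

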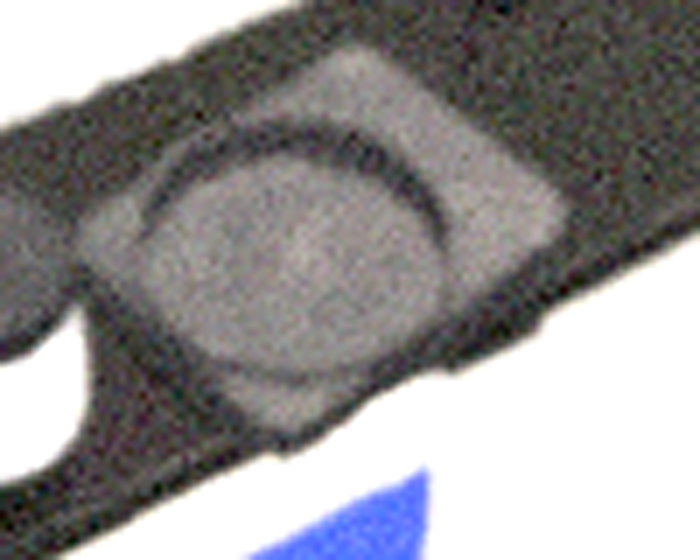

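```bash
cat >> h.py <<'E'
from scipy.spatial.transform import Rotation as Ro
def down(yaw):  # tool z down, tool y at world yaw (rad)
    y=np.array([np.cos(yaw),np.sin(yaw),0]); z=np.array([0,0,-1.]); x=np.cross(y,z)
    return Ro.from_matrix(np.c_[x,y,z])
def plan(pos,rot,n,p0=None,r0=None,show=True):
    s=arm.get_state(); p=np.array(s["tcp_pos"] if p0 is None else p0); r=Ro.from_rotvec(s["eef_rot"]) if r0 is None else r0
    w=(r.inv()*rot).as_rotvec(); 
    for k in range(n):
        d=r.inv().apply((np.array(pos)-p)/(n-k)); 
        dw=w/n
        if show: print(k,np.round(d,4),np.round(dw,4))
        p=p+r.apply(d); r=r*Ro.from_rotvec(dw)
    return p,r
def st():
    s=arm.get_state(); R=Ro.from_rotvec(s["eef_rot"]).as_matrix()
    print("t",round(s["time_s"],3),"p",np.round(s["tcp_pos"],4),"yaw_y",round(np.degrees(np.arctan2(R[1,1],R[0,1])),2),"z",np.round(R[:,2],3),"F",np.round(s["ft_force"],1),"gap",round(s["finger_gap"],4),"q",np.round(s["q"],2))
E
python3 - <<'E'
from h import *
st()
s=arm.get_state(); p=s["tcp_pos"]+[0,0,.187]; r=Ro.from_rotvec(s["eef_rot"])
plan([.49,-.07,.38],down(np.radians(-52)),14,p,r)
E
```

```text
t 0.15 p [0.2282 0.6081 0.1931] yaw_y 69.44 z [-0.    -0.001 -1.   ] F [ 0.1 -0.5  0.5] gap 0.0921 q [-1.26  0.47 -0.01  1.6   0.01  1.07 -0.06]
0 [-0.0345 -0.0388  0.0001] [-0.000e+00  1.000e-04  1.514e-01]
1 [-0.04   -0.0331  0.0001] [-0.000e+00  1.000e-04  1.514e-01]
2 [-0.0445 -0.0267  0.0001] [-0.000e+00  1.000e-04  1.514e-01]
3 [-0.048  -0.0197  0.    ] [-0.000e+00  1.000e-04  1.514e-01]
4 [-0.0505 -0.0122  0.    ] [-0.000e+00  1.000e-04  1.514e-01]
5 [-0.0517 -0.0045  0.    ] [-0.000e+00  1.000e-04  1.514e-01]
6 [-0.0518  0.0034  0.    ] [-0.000e+00  1.000e-04  1.514e-01]
7 [-0.0507  0.0111  0.    ] [-0.000e+00  1.000e-04  1.514e-01]
8 [-0.0485  0.0187  0.    ] [-0.000e+00  1.000e-04  1.514e-01]
9 [-0.0451  0.0258  0.    ] [-0.000e+00  1.000e-04  1.514e-01]
10 [-0.0407  0.0323  0.    ] [-0.000e+00  1.000e-04  1.514e-01]
11 [-0.0354  0.038   0.    ] [-0.000e+00  1.000e-04  1.514e-01]
12 [-0.0292  0.0429  0.    ] [-0.000e+00  1.000e-04  1.514e-01]
13 [-0.0224  0.0468  0.    ] [-0.000e+00  1.000e-04  1.514e-01]
```

jog_arm:
  targets:
    - {"dz": -0.06}
    - {"dz": -0.06}
    - {"dz": -0.06}

```text
invalid input at $.targets[0]: expected keys dx, dy, dz, rx, ry, rz, jaw
```

jog_arm:
  targets:
    - {"dx": 0, "dy": 0, "dz": -0.06, "rx": 0, "ry": 0, "rz": 0, "jaw": 0.09}
    - {"dx": 0, "dy": 0, "dz": -0.06, "rx": 0, "ry": 0, "rz": 0, "jaw": 0.09}
    - {"dx": 0, "dy": 0, "dz": -0.06, "rx": 0, "ry": 0, "rz": 0, "jaw": 0.09}
    - {"dx": -0.034, "dy": -0.039, "dz": 0, "rx": 0, "ry": 0, "rz": 0.15, "jaw": 0.09}
    - {"dx": -0.04, "dy": -0.033, "dz": 0, "rx": 0, "ry": 0, "rz": 0.15, "jaw": 0.09}
    - {"dx": -0.044, "dy": -0.027, "dz": 0, "rx": 0, "ry": 0, "rz": 0.15, "jaw": 0.09}
    - {"dx": -0.048, "dy": -0.02, "dz": 0, "rx": 0, "ry": 0, "rz": 0.15, "jaw": 0.09}
    - {"dx": -0.05, "dy": -0.012, "dz": 0, "rx": 0, "ry": 0, "rz": 0.15, "jaw": 0.09}

```text
time_s: 1.15
tcp_pos: [0.3192, 0.3617, 0.3762]
eef_rot: [1.676, 2.656, -0.01]
ft_force: [0.9, 0.4, 0.4]
finger_gap: 0.0896
```

Run:
```python
from h import *
st()
plan([.49,-.07,.38],down(np.radians(-52)),9)
cv2.imwrite("pics/w1.png",viewer.capture("wrist")[:,:,::-1])
```

```text
t 1.15 p [0.3192 0.3617 0.3762] yaw_y 25.49 z [-0.003 -0.006 -1.   ] F [0.9 0.4 0.4] gap 0.0896 q [-1.09  0.03  0.18  1.75 -0.    1.36 -0.47]
0 [-0.0515 -0.0035 -0.0002] [-0.0002  0.0007  0.1503]
1 [-0.0514  0.0042 -0.0002] [-0.0002  0.0007  0.1503]
2 [-0.0502  0.0119 -0.0003] [-0.0002  0.0007  0.1503]
3 [-0.0479  0.0193 -0.0003] [-0.0002  0.0007  0.1503]
4 [-0.0444  0.0262 -0.0003] [-0.0002  0.0007  0.1503]
5 [-0.04    0.0326 -0.0004] [-0.0002  0.0007  0.1503]
6 [-0.0347  0.0382 -0.0004] [-0.0002  0.0007  0.1503]
7 [-0.0286  0.043  -0.0004] [-0.0002  0.0007  0.1503]
8 [-0.0218  0.0467 -0.0004] [-0.0002  0.0007  0.1503]
```

View pics/w1.png

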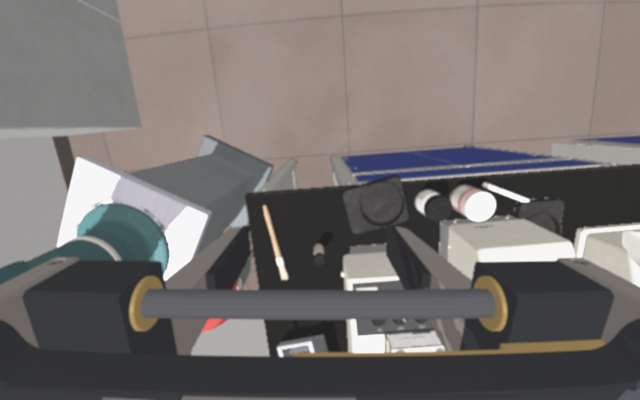

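Run:
```python
from h import *
im=cv2.imread("pics/w1.png")[165:265,300:460]
im=np.clip(im.astype(float)*2.2,0,255).astype('uint8'); cv2.imwrite("pics/w1c.png",cv2.resize(im,None,fx=5,fy=5,interpolation=cv2.INTER_CUBIC))
np.save("w1info.npy",viewer.camera_info("wrist"),allow_pickle=True)
```

```text
(no output)
```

View pics/w1c.png

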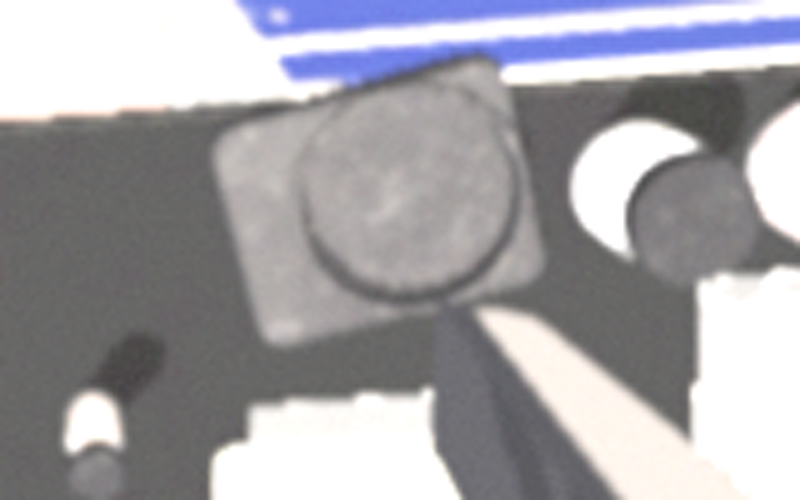

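jog_arm:
  targets:
    - {"dx": -0.052, "dy": -0.003, "dz": 0, "rx": 0, "ry": 0, "rz": 0.15, "jaw": 0.09}
    - {"dx": -0.052, "dy": 0.004, "dz": 0, "rx": 0, "ry": 0, "rz": 0.15, "jaw": 0.09}
    - {"dx": -0.05, "dy": 0.012, "dz": 0, "rx": 0, "ry": 0, "rz": 0.15, "jaw": 0.09}
    - {"dx": -0.048, "dy": 0.02, "dz": 0, "rx": 0, "ry": 0, "rz": 0.15, "jaw": 0.09}
    - {"dx": -0.044, "dy": 0.027, "dz": 0, "rx": 0, "ry": 0, "rz": 0.15, "jaw": 0.09}
    - {"dx": -0.04, "dy": 0.033, "dz": 0, "rx": 0, "ry": 0, "rz": 0.15, "jaw": 0.09}
    - {"dx": -0.034, "dy": 0.038, "dz": 0, "rx": 0, "ry": 0, "rz": 0.15, "jaw": 0.09}

```text
time_s: 2.08
tcp_pos: [0.452, 0.0074, 0.3789]
eef_rot: [2.807, 1.4, -0.005]
ft_force: [1.1, 0.8, 0.8]
finger_gap: 0.0899
```

Run:
```python
from h import *
st()
plan([.49,-.07,.36],down(np.radians(-52)),6)
cv2.imwrite("pics/w2.png",viewer.capture("wrist")[:,:,::-1])
```

```text
t 2.075 p [0.452  0.0074 0.3789] yaw_y -36.97 z [-0.001 -0.006 -1.   ] F [1.1 0.8 0.8] gap 0.0899 q [-0.69 -0.06  0.58  1.83  0.04  1.37 -0.77]
0 [-0.0065  0.0128  0.0032] [0.0006 0.0007 0.0437]
1 [-0.0059  0.0131  0.0032] [0.0006 0.0007 0.0437]
2 [-0.0053  0.0133  0.0032] [0.0006 0.0007 0.0437]
3 [-0.0048  0.0135  0.0032] [0.0006 0.0007 0.0437]
4 [-0.0042  0.0137  0.0032] [0.0006 0.0007 0.0437]
5 [-0.0036  0.0139  0.0032] [0.0006 0.0007 0.0437]
```

View pics/w2.png

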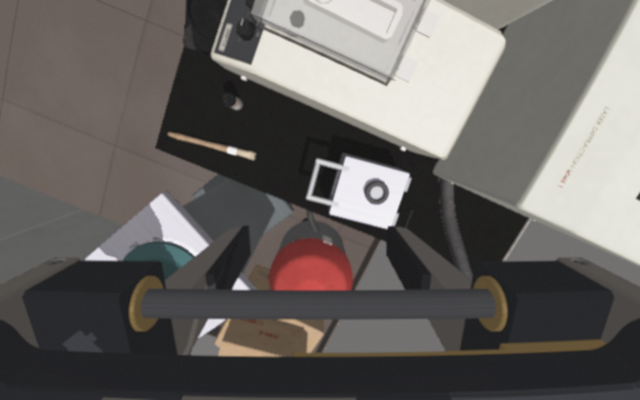

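Run:
```python
from h import *
np.set_printoptions(precision=4,suppress=True)
i=np.load("w1info.npy",allow_pickle=True).item()
C=lambda p:unc(p,5,300,165)
c=to_plane("",C([(215,140),(490,55),(545,272),(275,347)]),.018,i);print(c,c.mean(0))
w=to_plane("",C([(300,190),(518,185),(410,85),(410,300)]),.016,i);print(w,w.mean(0))
im=cv2.imread("pics/w2.png")[140:240,290:420]
cv2.imwrite("pics/w2c.png",cv2.resize(im,None,fx=6,fy=6,interpolation=cv2.INTER_CUBIC))
```

```text
[[0.3923 0.324  0.018 ]
 [0.4772 0.4017 0.018 ]
 [0.5427 0.331  0.018 ]
 [0.4549 0.2538 0.018 ]] [0.4667 0.3276 0.018 ]
[[0.4337 0.3193 0.016 ]
 [0.5146 0.359  0.016 ]
 [0.4543 0.3772 0.016 ]
 [0.4977 0.2959 0.016 ]] [0.4751 0.3378 0.016 ]
```

View pics/w2c.png

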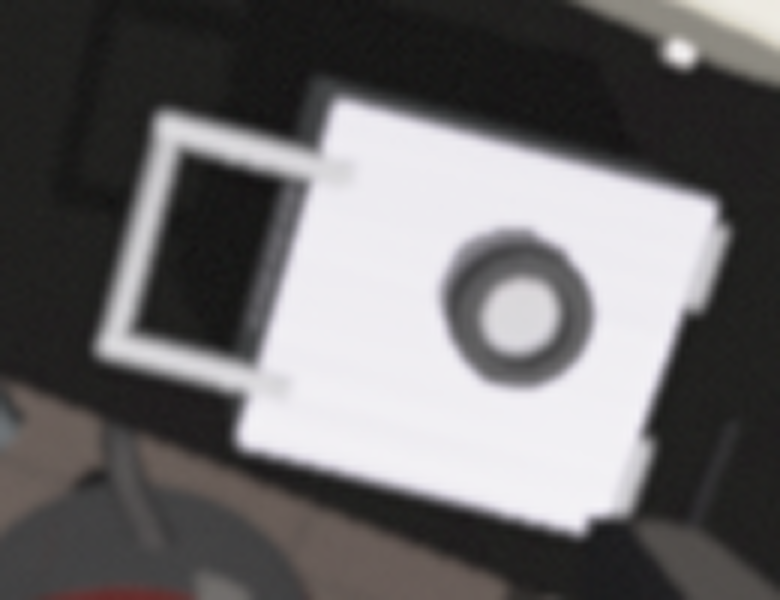

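Run:
```python
from h import *
np.set_printoptions(precision=4,suppress=True)
C=lambda p:unc(p,6,290,140)
c=to_plane("wrist",C([(335,95),(718,200),(585,535),(237,448)]),.077);print(c,c.mean(0), np.degrees(np.arctan2(*( (c[1]+c[2]-c[0]-c[3])[[1,0]]))),np.degrees(np.arctan2(*( (c[0]+c[1]-c[2]-c[3])[[1,0]]))))
print("bar",to_plane("wrist",C([(168,125),(112,345),(140,235)]),.074))
print("win",to_plane("wrist",C([(521,310)]),.089),to_plane("wrist",C([(519,315)]),.083))
plan([.505,-.093,.25],down(np.radians(-52)),6)
```

```text
[[ 0.5092 -0.0121  0.077 ]
 [ 0.5818 -0.1077  0.077 ]
 [ 0.4901 -0.1715  0.077 ]
 [ 0.4207 -0.0809  0.077 ]] [ 0.5005 -0.093   0.077 ] -52.66453676121864 36.3645512096388
bar [[ 0.4648  0.0108  0.074 ]
 [ 0.41   -0.0318  0.074 ]
 [ 0.4379 -0.0102  0.074 ]]
win [[ 0.515  -0.0952  0.089 ]] [[ 0.5139 -0.098   0.083 ]]
0 [-0.0069  0.0162  0.0217] [0.0011 0.0009 0.0413]
1 [-0.0062  0.0164  0.0217] [0.0011 0.0009 0.0413]
2 [-0.0055  0.0167  0.0216] [0.0011 0.0009 0.0413]
3 [-0.0049  0.017   0.0216] [0.0011 0.0009 0.0413]
4 [-0.0042  0.0172  0.0216] [0.0011 0.0009 0.0413]
5 [-0.0035  0.0173  0.0216] [0.0011 0.0009 0.0413]
```

jog_arm:
  targets:
    - {"dx": -0.007, "dy": 0.018, "dz": 0.02, "rx": 0, "ry": 0, "rz": 0.045, "jaw": 0.08}
    - {"dx": -0.007, "dy": 0.018, "dz": 0.02, "rx": 0, "ry": 0, "rz": 0.045, "jaw": 0.08}
    - {"dx": -0.006, "dy": 0.018, "dz": 0.02, "rx": 0, "ry": 0, "rz": 0.045, "jaw": 0.08}
    - {"dx": -0.005, "dy": 0.019, "dz": 0.02, "rx": 0, "ry": 0, "rz": 0.045, "jaw": 0.08}
    - {"dx": -0.004, "dy": 0.019, "dz": 0.02, "rx": 0, "ry": 0, "rz": 0.045, "jaw": 0.08}
    - {"dx": -0.003, "dy": 0.019, "dz": 0.02, "rx": 0, "ry": 0, "rz": 0.045, "jaw": 0.08}
    - {"dx": 0, "dy": 0, "dz": 0, "rx": 0, "ry": 0, "rz": 0, "jaw": 0.08}

```text
time_s: 3.0
tcp_pos: [0.5124, -0.104, 0.2563]
eef_rot: [2.977, 0.98, -0.003]
ft_force: [0.5, -0.6, 0.3]
finger_gap: 0.0798
```

Run:
```python
from h import *
st()
cv2.imwrite("pics/w3.png",viewer.capture("wrist")[:,:,::-1])
cv2.imwrite("pics/s3.png",viewer.capture("scene")[:,:,::-1])
```

```text
t 3.0 p [ 0.5124 -0.104   0.2563] yaw_y -53.56 z [ 0.001 -0.008 -1.   ] F [ 0.5 -0.6  0.3] gap 0.0798 q [-0.5   0.21  0.74  1.88 -0.15  1.11 -0.64]
```

View pics/w3.png

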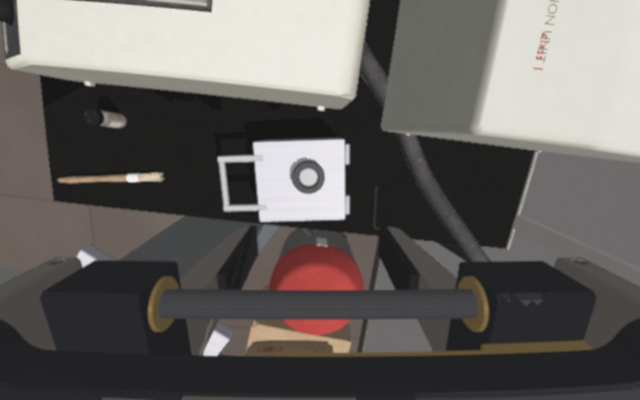

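View pics/s3.png

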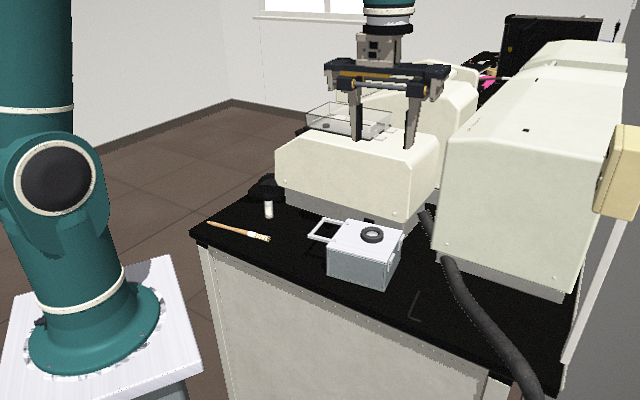

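Run:
```python
from h import *
im=cv2.imread("pics/w3.png")[125:235,210:360]
cv2.imwrite("pics/w3c.png",cv2.resize(im,None,fx=5,fy=5,interpolation=cv2.INTER_CUBIC))
```

```text
(no output)
```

View pics/w3c.png

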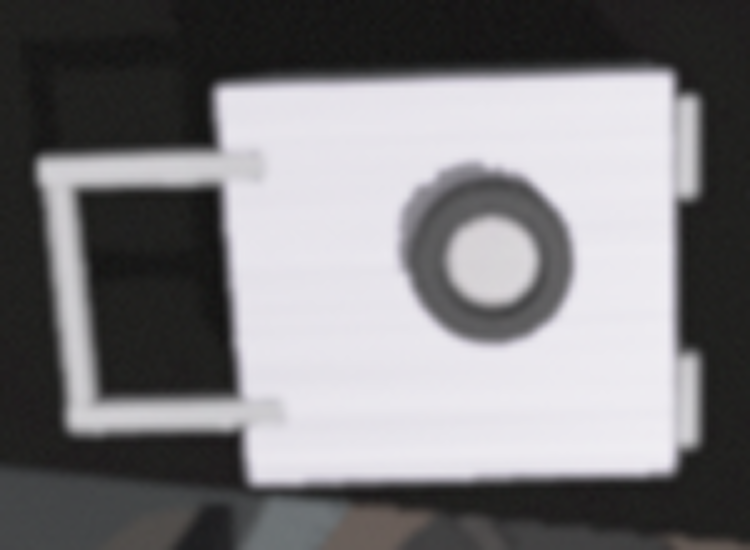

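Run:
```python
from h import *
np.set_printoptions(precision=4,suppress=True)
C=lambda p:unc(p,5,210,125)
c=to_plane("wrist",C([(214,85),(676,70),(676,472),(248,487)]),.077);print(c,c.mean(0), np.degrees(np.arctan2(*( (c[1]+c[2]-c[0]-c[3])[[1,0]]))),np.degrees(np.arctan2(*( (c[0]+c[1]-c[2]-c[3])[[1,0]]))))
b=to_plane("wrist",C([(58,170),(82,415)]),.074); print("bar",b,b.mean(0))
print("win",to_plane("wrist",C([(492,260)]),.089),to_plane("wrist",C([(492,261)]),.083))
plan([.513,-.0965,.12],down(np.radians(-52)),4)
```

```text
[[ 0.5075 -0.0022  0.077 ]
 [ 0.5828 -0.0973  0.077 ]
 [ 0.4956 -0.1654  0.077 ]
 [ 0.4203 -0.071   0.077 ]] [ 0.5015 -0.084   0.077 ] -51.53140376840142 38.118146666726716
bar [[ 0.4634  0.0199  0.074 ]
 [ 0.409  -0.0217  0.074 ]] [ 0.4362 -0.0009  0.074 ]
win [[ 0.5152 -0.0873  0.089 ]] [[ 0.5141 -0.0879  0.083 ]]
0 [ 0.0009 -0.0015  0.0344] [ 0.0018  0.0002 -0.0062]
1 [ 0.0009 -0.0015  0.0344] [ 0.0018  0.0002 -0.0062]
2 [ 0.0009 -0.0014  0.0344] [ 0.0018  0.0002 -0.0062]
3 [ 0.0009 -0.0013  0.0344] [ 0.0018  0.0002 -0.0062]
```

jog_arm:
  targets:
    - {"dx": 0.004, "dy": -0.004, "dz": 0.03, "rx": 0, "ry": 0, "rz": -0.02, "jaw": 0.08}
    - {"dx": 0.003, "dy": -0.004, "dz": 0.03, "rx": 0, "ry": 0, "rz": -0.01, "jaw": 0.08}
    - {"dx": 0.003, "dy": -0.003, "dz": 0.03, "rx": 0, "ry": 0, "rz": 0, "jaw": 0.08}
    - {"dx": 0.001, "dy": 0, "dz": 0.02, "rx": 0, "ry": 0, "rz": 0, "jaw": 0.08}
    - {"dx": 0, "dy": 0, "dz": 0, "rx": 0, "ry": 0, "rz": 0, "jaw": 0.08}
    - {"dx": 0, "dy": 0, "dz": 0, "rx": 0, "ry": 0, "rz": 0, "jaw": 0.08}

```text
time_s: 3.85
tcp_pos: [0.5202, -0.0804, 0.1519]
eef_rot: [2.955, 1.051, 0.023]
ft_force: [-0.6, -0.6, 0.6]
finger_gap: 0.0801
```

Run:
```python
from h import *
st()
i=viewer.camera_info("wrist")
im=viewer.capture("wrist"); cv2.imwrite("pics/w4.png",im[:,:,::-1])
s=arm.get_state(); print(np.abs(s["qvel"]).max()); p=s["tcp_pos"]
print(proj("wrist",[p,p*[1,1,0]+[0,0,.085]],i), i["tvec"]-viewer.camera_info("wrist")["tvec"])
cv2.imwrite("pics/w4c.png",cv2.resize(im[130:270,200:440,::-1],None,fx=3.3,fy=3.3,interpolation=cv2.INTER_CUBIC))
```

```text
t 3.85 p [ 0.5202 -0.0804  0.1519] yaw_y -50.86 z [ 0.016 -0.    -1.   ] F [-0.6 -0.6  0.6] gap 0.0801 q [-0.46  0.34  0.67  1.99 -0.28  0.88 -0.53]
0.005500655796071538
[[317.31008641 229.28172819]
 [316.67484936 205.95074553]] [-1.47481758e-05 -9.56713101e-05  2.40828601e-05]
```

View pics/w4c.png

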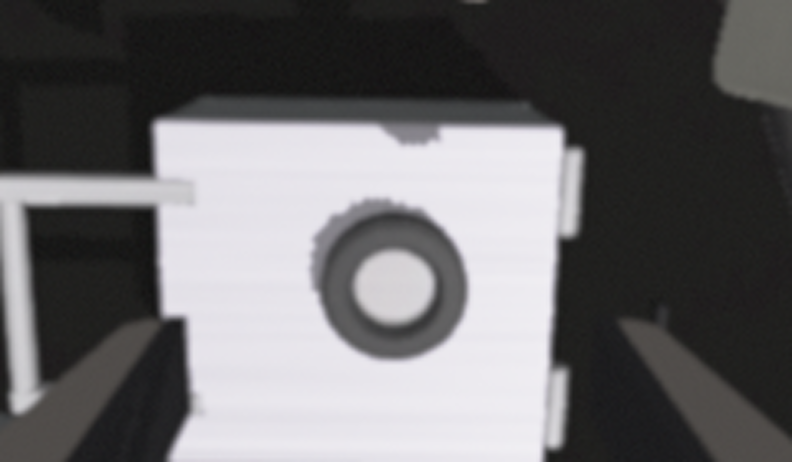

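Run:
```python
from h import *
np.set_printoptions(precision=4,suppress=True)
C=lambda p:unc(p,3.3,200,130)
print("win",to_plane("wrist",C([(394,285)]),.089),to_plane("wrist",C([(394,288)]),.085))
print(to_plane("wrist",C([(155,120),(563,127)]),.077),to_plane("wrist",C([(12,205),(25,390)]),.074))
w=to_plane("wrist",C([(394,285)]),.089)[0]
plan([w[0],w[1],.12],down(np.radians(-52)),3)
```

```text
win [[ 0.5148 -0.0877  0.089 ]] [[ 0.5131 -0.0891  0.085 ]]
[[ 0.5071 -0.0045  0.077 ]
 [ 0.5805 -0.0982  0.077 ]] [[ 0.4584  0.0145  0.074 ]
 [ 0.4108 -0.0218  0.074 ]]
0 [-0.0031  0.0006  0.0106] [ 0.0033 -0.0041  0.0066]
1 [-0.003   0.0007  0.0106] [ 0.0033 -0.0041  0.0066]
2 [-0.003   0.0007  0.0106] [ 0.0033 -0.0041  0.0066]
```

jog_arm:
  targets:
    - {"dx": -0.004, "dy": 0.001, "dz": 0.011, "rx": 0.005, "ry": -0.007, "rz": 0.008, "jaw": 0.08}
    - {"dx": -0.003, "dy": 0.001, "dz": 0.011, "rx": 0.004, "ry": -0.005, "rz": 0.008, "jaw": 0.08}
    - {"dx": -0.003, "dy": 0.001, "dz": 0.011, "rx": 0.002, "ry": -0.002, "rz": 0.006, "jaw": 0.075}
    - {"dx": 0, "dy": 0, "dz": 0, "rx": 0, "ry": 0, "rz": 0, "jaw": 0.075}

```text
time_s: 4.4
tcp_pos: [0.5148, -0.0897, 0.1179]
eef_rot: [-2.972, -1.017, 0.001]
ft_force: [0.0, -0.5, -0.7]
finger_gap: 0.0751
```

Run:
```python
from h import *
st()
plan([.5145,-.088,.083],down(np.radians(-52)),3)
```

```text
t 4.4 p [ 0.5148 -0.0897  0.1179] yaw_y -52.21 z [-0.001  0.    -1.   ] F [ 0.  -0.5 -0.7] gap 0.0751 q [-0.42  0.4   0.66  2.01 -0.33  0.83 -0.49]
0 [ 0.0003 -0.0005  0.0116] [-0.0003  0.0002 -0.0012]
1 [ 0.0003 -0.0005  0.0116] [-0.0003  0.0002 -0.0012]
2 [ 0.0003 -0.0005  0.0116] [-0.0003  0.0002 -0.0012]
```

jog_arm:
  targets:
    - {"dx": 0.001, "dy": -0.001, "dz": 0.012, "rx": 0, "ry": 0, "rz": 0, "jaw": 0.07}
    - {"dx": 0, "dy": 0, "dz": 0.012, "rx": 0, "ry": 0, "rz": 0, "jaw": 0.065}
    - {"dx": 0, "dy": 0, "dz": 0.01, "rx": 0, "ry": 0, "rz": 0, "jaw": 0.06}
    - {"dx": 0, "dy": 0, "dz": 0, "rx": 0, "ry": 0, "rz": 0, "jaw": 0.06}

```text
time_s: 4.9
tcp_pos: [0.5148, -0.088, 0.0811]
eef_rot: [-2.971, -1.017, 0.003]
ft_force: [-0.0, -0.3, 0.7]
finger_gap: 0.0601
```

Run:
```python
from h import *
st()
plan([.5145,-.088,.0835],down(np.radians(-52)),1)
im=viewer.capture("wrist"); cv2.imwrite("pics/w5.png",im[:,:,::-1])
```

```text
t 4.9 p [ 0.5148 -0.088   0.0811] yaw_y -52.2 z [-0.002  0.    -1.   ] F [-0.  -0.3  0.7] gap 0.0601 q [-0.39  0.46  0.62  2.03 -0.38  0.76 -0.45]
0 [-0.0002 -0.0002 -0.0024] [-0.0014  0.0013 -0.0035]
```

View pics/w5.png

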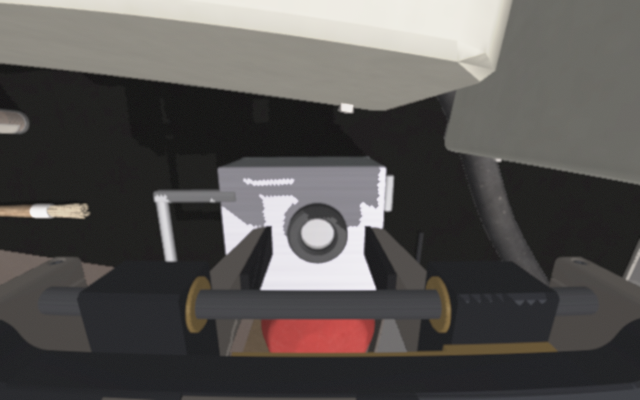

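jog_arm:
  targets:
    - {"dx": 0, "dy": 0, "dz": -0.002, "rx": -0.001, "ry": 0.001, "rz": 0, "jaw": 0.06}
    - {"dx": 0, "dy": 0, "dz": 0, "rx": 0, "ry": 0, "rz": 0, "jaw": 0.046}
    - {"dx": 0, "dy": 0, "dz": 0, "rx": 0, "ry": 0, "rz": 0, "jaw": 0.038}
    - {"dx": 0, "dy": 0, "dz": 0, "rx": 0, "ry": 0, "rz": 0, "jaw": 0.03}
    - {"dx": 0, "dy": 0, "dz": 0, "rx": 0, "ry": 0, "rz": 0, "jaw": 0.03}

```text
time_s: 5.58
tcp_pos: [0.5161, -0.0882, 0.0848]
eef_rot: [2.972, 1.017, 0.005]
ft_force: [0.0, -0.7, -0.4]
finger_gap: 0.0298
```

Run:
```python
from h import *
st()
```

```text
t 5.575 p [ 0.5161 -0.0882  0.0848] yaw_y -52.21 z [ 0.003  0.    -1.   ] F [ 0.  -0.7 -0.4] gap 0.0298 q [-0.39  0.45  0.62  2.03 -0.38  0.77 -0.45]
```

Run:
```python
from h import *
im=viewer.capture("wrist"); cv2.imwrite("pics/w6.png",im[:,:,::-1])
im=viewer.capture("scene")[130:290,280:460,::-1]; cv2.imwrite("pics/s6.png",cv2.resize(im,None,fx=3.5,fy=3.5,interpolation=cv2.INTER_CUBIC))
```

```text
(no output)
```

View pics/w6.png

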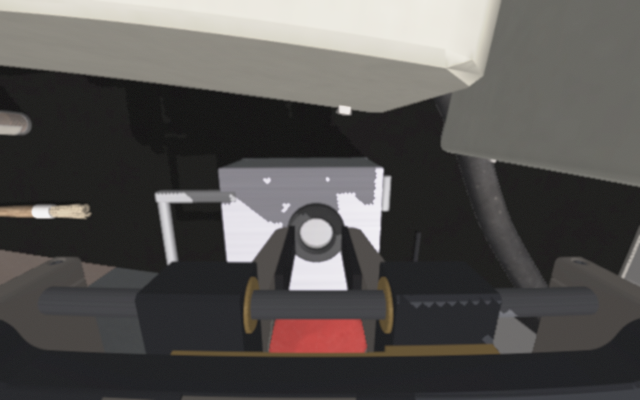

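View pics/s6.png

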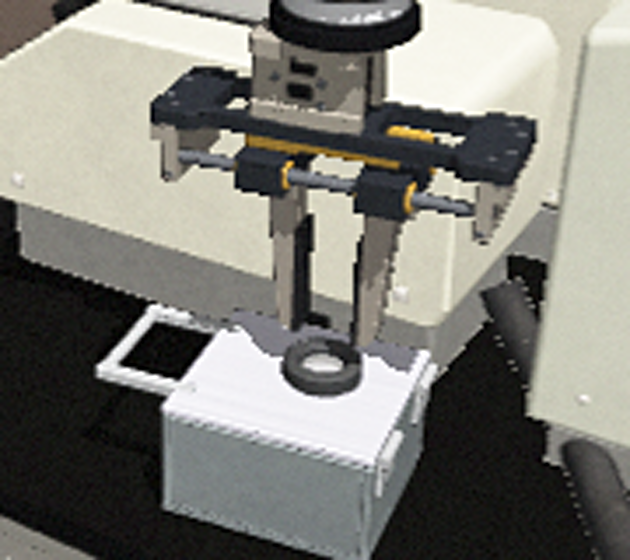

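Run:
```python
from h import *
np.set_printoptions(precision=2,suppress=True)
p=arm.get_state()["tcp_pos"]
y=Ro.from_rotvec(arm.get_state()["eef_rot"]).as_matrix()[:,1]
P=np.array([p,p+.015*y,p-.015*y,p+[0,0,.02],[.5145,-.088,.089],[.508,-.0945,.089]])
print((proj("scene",P)-[280,130])*3.5+1.25)
print(proj("wrist",P)[:4])
im=viewer.capture("wrist")[190:270,240:400,::-1]; cv2.imwrite("pics/w7.png",cv2.resize(im,None,fx=5,fy=5,interpolation=cv2.INTER_CUBIC))
im=viewer.capture("scene")[195:265,340:410,::-1]; cv2.imwrite("pics/s7.png",cv2.resize(im,None,fx=8,fy=8,interpolation=cv2.INTER_CUBIC))
```

```text
[[327.73 359.27]
 [353.4  365.44]
 [302.43 353.18]
 [329.34 329.26]
 [325.45 353.6 ]
 [321.93 362.51]]
[[317.34 229.32]
 [337.89 229.32]
 [296.79 229.31]
 [317.36 239.77]]
```

View pics/w7.png

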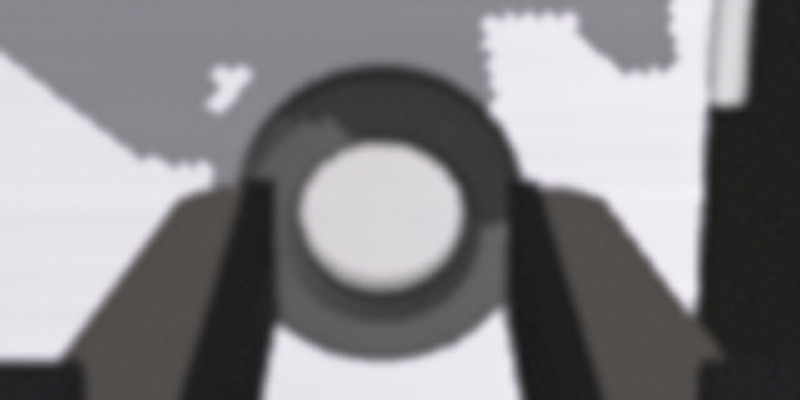

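View pics/s7.png

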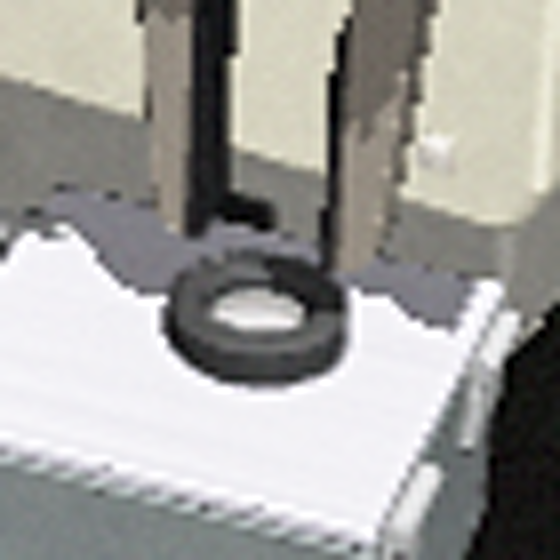

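jog_arm:
  targets:
    - {"dx": 0, "dy": 0, "dz": 0, "rx": 0, "ry": 0, "rz": 0, "jaw": 0.06}
    - {"dx": 0, "dy": 0, "dz": 0, "rx": 0, "ry": 0, "rz": 0, "jaw": 0.06}
    - {"dx": 0, "dy": -0.001, "dz": 0.005, "rx": 0, "ry": 0, "rz": 0, "jaw": 0.06}
    - {"dx": 0, "dy": 0, "dz": 0.005, "rx": 0, "ry": 0, "rz": 0, "jaw": 0.06}
    - {"dx": 0, "dy": 0, "dz": 0.004, "rx": 0, "ry": 0, "rz": 0, "jaw": 0.06}
    - {"dx": 0, "dy": 0, "dz": 0, "rx": 0, "ry": 0, "rz": 0, "jaw": 0.06}

```text
time_s: 6.52
tcp_pos: [0.5151, -0.0872, 0.0693]
eef_rot: [2.972, 1.018, 0.003]
ft_force: [-0.1, -0.5, 0.3]
finger_gap: 0.0598
```

Run:
```python
from h import *
st()
im=viewer.capture("wrist")[190:270,240:400,::-1]; cv2.imwrite("pics/w8.png",cv2.resize(im,None,fx=5,fy=5,interpolation=cv2.INTER_CUBIC))
im=viewer.capture("scene")[195:265,340:410,::-1]; cv2.imwrite("pics/s8.png",cv2.resize(im,None,fx=8,fy=8,interpolation=cv2.INTER_CUBIC))
st()
```

```text
t 6.525 p [ 0.5151 -0.0872  0.0693] yaw_y -52.19 z [ 0.002  0.    -1.   ] F [-0.1 -0.5  0.3] gap 0.0598 q [-0.38  0.48  0.6   2.04 -0.4   0.74 -0.44]
t 6.625 p [ 0.5153 -0.0874  0.0697] yaw_y -52.2 z [ 0.003  0.    -1.   ] F [-0.1  0.6  0.4] gap 0.0601 q [-0.38  0.48  0.6   2.04 -0.4   0.74 -0.44]
```

View pics/w8.png

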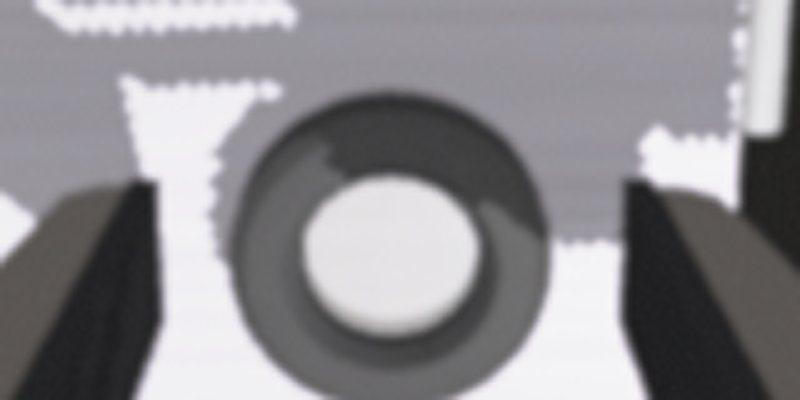

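View pics/s8.png

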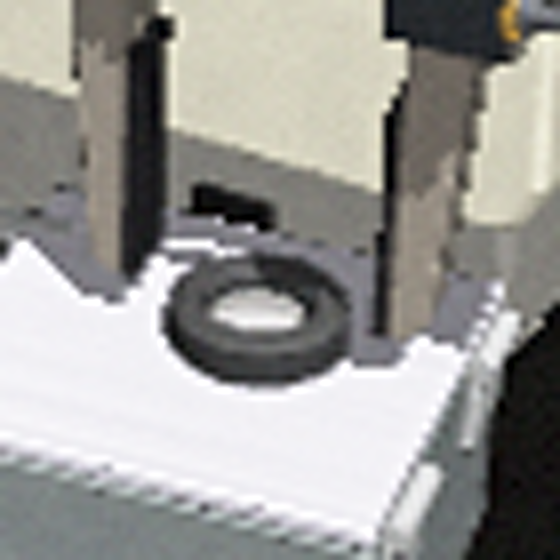

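Run:
```python
from h import *
np.set_printoptions(precision=1,suppress=True)
s=arm.get_state();p=s["tcp_pos"];R=Ro.from_rotvec(s["eef_rot"]).as_matrix()
ny=np.array([-.788,-.616,0])
for h in (0,.01,.015,.02,.025,.03):
    P=[p+sg*.03*R[:,1]+.01*k*ny+[0,0,h] for sg in (1,-1) for k in (1,-1)]
    print(h,((proj("scene",P)-[340,195])*8+3.5).ravel(), ((proj("wrist",P)-[240,190])*5+2).ravel())
print(((proj("wrist",[[.5145,-.088,.089]])-[240,190])*5+2).ravel(),((proj("scene",[[.5145,-.088,.089],[.510,-.094,.089]])-[340,195])*8+3.5).ravel())
```

```text
0 [367.  402.7 391.8 358.8 134.5 344.5 163.  303. ] [591.7 262.3 596.4 133.2 186.1 262.2 180.5 133.1]
0.01 [369.5 368.7 394.4 325.3 135.5 311.2 164.1 270. ] [601.8 290.  606.9 155.  176.2 289.9 169.9 154.9]
0.015 [370.7 351.6 395.7 308.3 136.  294.4 164.7 253.4] [607.2 304.8 612.6 166.8 170.8 304.7 164.3 166.7]
0.02 [371.9 334.3 397.  291.3 136.5 277.5 165.3 236.7] [612.8 320.4 618.6 179.2 165.2 320.3 158.3 179.1]
0.025 [373.2 317.  398.3 274.1 137.  260.4 165.9 219.9] [618.8 336.9 625.  192.3 159.3 336.8 152.  192.2]
0.03 [374.5 299.5 399.6 256.9 137.5 243.3 166.4 203. ] [625.1 354.2 631.6 206.1 153.1 354.1 145.4 206. ]
[388.7 256.5] [264.5 288.9 262.4 306. ]
```

jog_arm:
  targets:
    - {"dx": 0, "dy": 0, "dz": 0.004, "rx": 0, "ry": 0, "rz": 0, "jaw": 0.06}
    - {"dx": 0, "dy": 0, "dz": 0.003, "rx": 0, "ry": 0, "rz": 0, "jaw": 0.06}
    - {"dx": 0, "dy": 0, "dz": 0, "rx": 0, "ry": 0, "rz": 0, "jaw": 0.06}

```text
time_s: 7.0
tcp_pos: [0.5156, -0.0874, 0.0624]
eef_rot: [2.972, 1.017, 0.005]
ft_force: [-0.4, 0.1, 0.9]
finger_gap: 0.0599
```

Run:
```python
from h import *
st()
```

```text
t 7.0 p [ 0.5156 -0.0874  0.0624] yaw_y -52.21 z [ 0.003  0.    -1.   ] F [-0.4  0.1  0.9] gap 0.0599 q [-0.37  0.49  0.6   2.05 -0.41  0.72 -0.43]
```

jog_arm:
  targets:
    - {"dx": 0, "dy": 0, "dz": 0, "rx": 0, "ry": 0, "rz": 0, "jaw": 0.05}
    - {"dx": 0, "dy": 0, "dz": 0, "rx": 0, "ry": 0, "rz": 0, "jaw": 0.042}
    - {"dx": 0, "dy": 0, "dz": 0, "rx": 0, "ry": 0, "rz": 0, "jaw": 0.035}
    - {"dx": 0, "dy": 0, "dz": 0, "rx": 0, "ry": 0, "rz": 0, "jaw": 0.03}

```text
time_s: 7.5
tcp_pos: [0.5156, -0.0873, 0.0625]
eef_rot: [2.972, 1.017, 0.005]
ft_force: [0.1, -1.0, -1.7]
finger_gap: 0.0414
```

Run:
```python
from h import *
st()
```

```text
t 7.5 p [ 0.5156 -0.0873  0.0625] yaw_y -52.2 z [ 0.003  0.    -1.   ] F [ 0.1 -1.  -1.7] gap 0.0414 q [-0.37  0.49  0.6   2.05 -0.41  0.72 -0.43]
```

jog_arm:
  targets:
    - {"dx": 0, "dy": 0, "dz": -0.01, "rx": 0, "ry": 0, "rz": 0, "jaw": 0.03}
    - {"dx": 0, "dy": 0, "dz": -0.02, "rx": 0, "ry": 0, "rz": 0, "jaw": 0.03}

```text
time_s: 7.75
tcp_pos: [0.5143, -0.0874, 0.0926]
eef_rot: [2.972, 1.017, 0.0]
ft_force: [-0.3, 0.1, -0.9]
finger_gap: 0.0413
```

Run:
```python
from h import *
st()
im=viewer.capture("wrist")[190:270,240:400,::-1]; cv2.imwrite("pics/w9.png",cv2.resize(im,None,fx=5,fy=5,interpolation=cv2.INTER_CUBIC))
im=viewer.capture("scene")[165:265,310:430,::-1]; cv2.imwrite("pics/s9.png",cv2.resize(im,None,fx=5,fy=5,interpolation=cv2.INTER_CUBIC))
```

```text
t 7.75 p [ 0.5143 -0.0874  0.0926] yaw_y -52.22 z [ 0. -0. -1.] F [-0.3  0.1 -0.9] gap 0.0413 q [-0.4   0.44  0.63  2.03 -0.36  0.78 -0.47]
```

View pics/w9.png

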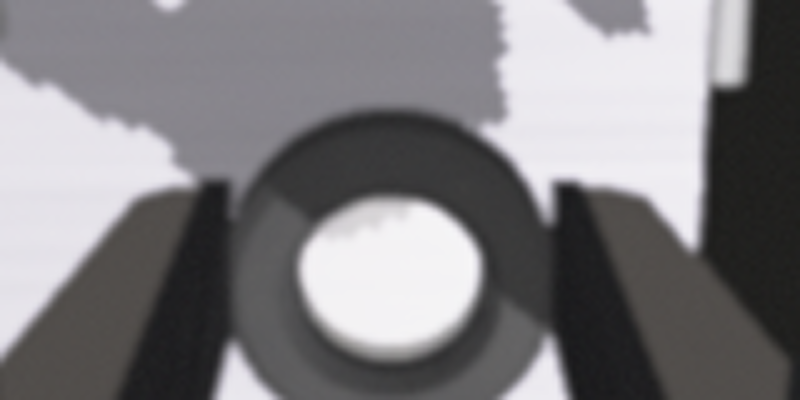

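View pics/s9.png

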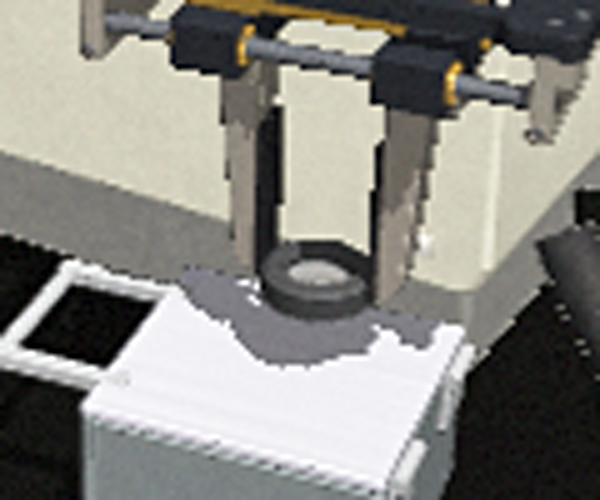

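Run:
```python
from h import *
p=arm.get_state()["tcp_pos"]
plan([.465,.335,.375],down(np.radians(43)),12,p0=p*[1,1,0]+[0,0,.37])
```

```text
0 [ 0.0182 -0.0305 -0.0004] [ 5.000e-04 -1.000e-04 -1.385e-01]
1 [ 0.0222 -0.0277 -0.0004] [ 5.000e-04 -1.000e-04 -1.385e-01]
2 [ 0.0258 -0.0243 -0.0004] [ 5.000e-04 -1.000e-04 -1.385e-01]
3 [ 0.0289 -0.0205 -0.0004] [ 5.000e-04 -1.000e-04 -1.385e-01]
4 [ 0.0315 -0.0163 -0.0004] [ 5.000e-04 -1.000e-04 -1.385e-01]
5 [ 0.0334 -0.0118 -0.0004] [ 5.000e-04 -1.000e-04 -1.385e-01]
6 [ 0.0348 -0.0071 -0.0004] [ 5.000e-04 -1.000e-04 -1.385e-01]
7 [ 0.0354 -0.0022 -0.0004] [ 5.000e-04 -1.000e-04 -1.385e-01]
8 [ 0.0354  0.0027 -0.0004] [ 5.000e-04 -1.000e-04 -1.385e-01]
9 [ 0.0347  0.0075 -0.0004] [ 5.000e-04 -1.000e-04 -1.385e-01]
10 [ 0.0333  0.0122 -0.0004] [ 5.000e-04 -1.000e-04 -1.385e-01]
11 [ 0.0313  0.0167 -0.0004] [ 5.000e-04 -1.000e-04 -1.385e-01]
```

jog_arm:
  targets:
    - {"dx": 0, "dy": 0, "dz": -0.04, "rx": 0, "ry": 0, "rz": 0, "jaw": 0.03}
    - {"dx": 0, "dy": 0, "dz": -0.05, "rx": 0, "ry": 0, "rz": 0, "jaw": 0.03}
    - {"dx": 0, "dy": 0, "dz": -0.055, "rx": 0, "ry": 0, "rz": 0, "jaw": 0.03}
    - {"dx": 0, "dy": 0, "dz": -0.055, "rx": 0, "ry": 0, "rz": 0, "jaw": 0.03}
    - {"dx": 0, "dy": 0, "dz": -0.05, "rx": 0, "ry": 0, "rz": 0, "jaw": 0.03}
    - {"dx": 0, "dy": 0, "dz": -0.03, "rx": 0, "ry": 0, "rz": 0, "jaw": 0.03}
    - {"dx": 0, "dy": 0, "dz": 0, "rx": 0, "ry": 0, "rz": 0, "jaw": 0.03}

```text
time_s: 8.72
tcp_pos: [0.514, -0.0868, 0.3814]
eef_rot: [-2.971, -1.018, -0.007]
ft_force: [-0.1, -0.1, -1.7]
finger_gap: 0.0412
```

Run:
```python
from h import *
st()
plan([.465,.335,.375],down(np.radians(43)),12)
```

```text
t 8.725 p [ 0.514  -0.0868  0.3814] yaw_y -52.16 z [ 0.004  0.002 -1.   ] F [-0.1 -0.1 -1.7] gap 0.0412 q [-0.58  0.1   0.76  1.7  -0.07  1.37 -0.72]
0 [ 0.0183 -0.0303  0.0006] [ 0.0004 -0.0002 -0.1384]
1 [ 0.0223 -0.0274  0.0006] [ 0.0004 -0.0002 -0.1384]
2 [ 0.0259 -0.0241  0.0006] [ 0.0004 -0.0002 -0.1384]
3 [ 0.029  -0.0203  0.0006] [ 0.0004 -0.0002 -0.1384]
4 [ 0.0315 -0.0161  0.0006] [ 0.0004 -0.0002 -0.1384]
5 [ 0.0334 -0.0116  0.0006] [ 0.0004 -0.0002 -0.1384]
6 [ 0.0347 -0.0069  0.0006] [ 0.0004 -0.0002 -0.1384]
7 [ 0.0353 -0.002   0.0006] [ 0.0004 -0.0002 -0.1384]
8 [0.0353 0.0029 0.0006] [ 0.0004 -0.0002 -0.1384]
9 [0.0345 0.0077 0.0006] [ 0.0004 -0.0002 -0.1384]
10 [0.0331 0.0124 0.0006] [ 0.0004 -0.0002 -0.1384]
11 [0.0311 0.0169 0.0005] [ 0.0004 -0.0002 -0.1384]
```

jog_arm:
  targets:
    - {"dx": 0.018, "dy": -0.03, "dz": 0, "rx": 0, "ry": 0, "rz": -0.14, "jaw": 0.03}
    - {"dx": 0.022, "dy": -0.027, "dz": 0, "rx": 0, "ry": 0, "rz": -0.14, "jaw": 0.03}
    - {"dx": 0.026, "dy": -0.024, "dz": 0, "rx": 0, "ry": 0, "rz": -0.14, "jaw": 0.03}
    - {"dx": 0.029, "dy": -0.02, "dz": 0, "rx": 0, "ry": 0, "rz": -0.14, "jaw": 0.03}
    - {"dx": 0.032, "dy": -0.016, "dz": 0, "rx": 0, "ry": 0, "rz": -0.14, "jaw": 0.03}
    - {"dx": 0.033, "dy": -0.012, "dz": 0, "rx": 0, "ry": 0, "rz": -0.14, "jaw": 0.03}

```text
time_s: 9.48
tcp_pos: [0.4819, 0.1257, 0.3711]
eef_rot: [-2.272, -2.162, 0.012]
ft_force: [-0.0, 0.3, -0.3]
finger_gap: 0.0412
```

Run:
```python
from h import *
st()
plan([.465,.335,.375],down(np.radians(43)),7)
```

```text
t 9.475 p [0.4819 0.1257 0.3711] yaw_y -2.86 z [-0.009 -0.001 -1.   ] F [-0.   0.3 -0.3] gap 0.0412 q [-0.81  0.06  0.52  1.74 -0.03  1.36 -0.33]
0 [ 0.0297 -0.0039 -0.0006] [-0.0013 -0.0003 -0.1143]
1 [ 0.03   -0.0005 -0.0006] [-0.0013 -0.0003 -0.1143]
2 [ 0.0299  0.0029 -0.0006] [-0.0013 -0.0003 -0.1143]
3 [ 0.0293  0.0063 -0.0006] [-0.0013 -0.0003 -0.1143]
4 [ 0.0284  0.0096 -0.0006] [-0.0013 -0.0003 -0.1143]
5 [ 0.0271  0.0128 -0.0006] [-0.0013 -0.0003 -0.1143]
6 [ 0.0255  0.0158 -0.0006] [-0.0013 -0.0003 -0.1143]
```

jog_arm:
  targets:
    - {"dx": 0.03, "dy": -0.004, "dz": 0, "rx": -0.002, "ry": 0, "rz": -0.115, "jaw": 0.03}
    - {"dx": 0.03, "dy": 0, "dz": 0, "rx": -0.001, "ry": 0, "rz": -0.115, "jaw": 0.03}
    - {"dx": 0.03, "dy": 0.003, "dz": 0, "rx": -0.001, "ry": 0, "rz": -0.115, "jaw": 0.03}
    - {"dx": 0.029, "dy": 0.006, "dz": 0, "rx": -0.001, "ry": 0, "rz": -0.115, "jaw": 0.03}
    - {"dx": 0.028, "dy": 0.01, "dz": 0, "rx": -0.001, "ry": 0, "rz": -0.115, "jaw": 0.03}
    - {"dx": 0.025, "dy": 0.012, "dz": 0, "rx": 0, "ry": 0, "rz": -0.1, "jaw": 0.03}
    - {"dx": 0.01, "dy": 0.006, "dz": 0, "rx": 0, "ry": 0, "rz": -0.05, "jaw": 0.03}
    - {"dx": 0, "dy": 0, "dz": 0, "rx": 0, "ry": 0, "rz": 0, "jaw": 0.03}

```text
time_s: 10.48
tcp_pos: [0.4571, 0.3197, 0.3534]
eef_rot: [-1.312, -2.837, 0.035]
ft_force: [0.3, 0.6, -0.8]
finger_gap: 0.0416
```

Run:
```python
from h import *
st()
i=viewer.camera_info("wrist"); np.save("w10.npy",i,allow_pickle=True)
im=viewer.capture("wrist")[:,:,::-1]; cv2.imwrite("pics/w10.png",im)
im=np.clip(im[120:260,230:410]*2.2,0,255).astype('uint8');cv2.imwrite("pics/w10c.png",cv2.resize(im,None,fx=4,fy=4,interpolation=cv2.INTER_CUBIC))
```

```text
t 10.475 p [0.4571 0.3197 0.3534] yaw_y 40.37 z [-0.024 -0.014 -1.   ] F [ 0.3  0.6 -0.8] gap 0.0416 q [-0.95  0.2   0.34  1.62 -0.07  1.36  0.1 ]
```

View pics/w10.png

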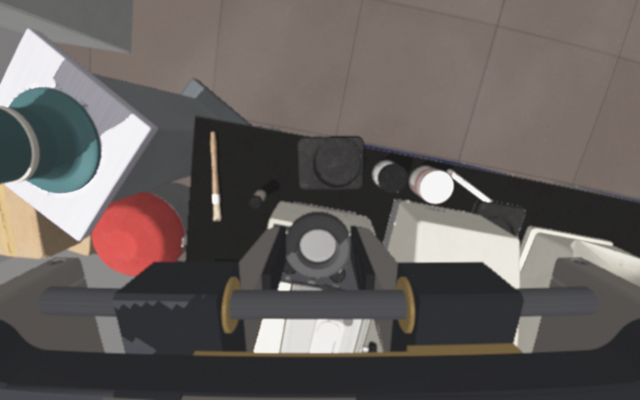

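View pics/w10c.png

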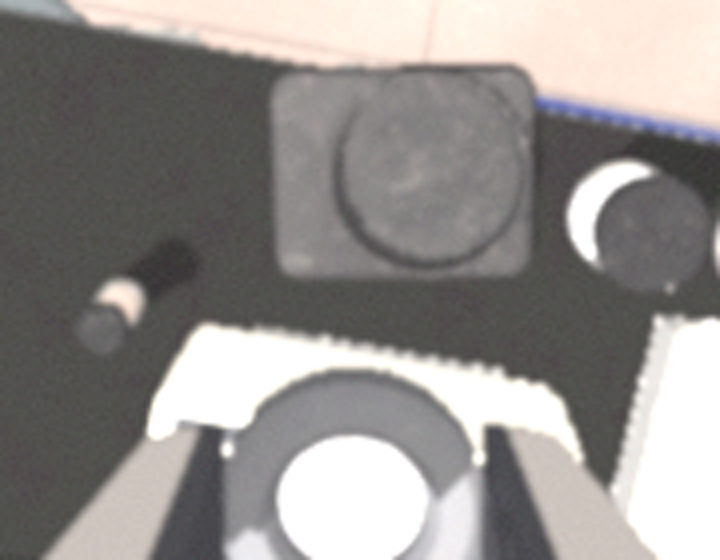

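Run:
```python
from h import *
np.set_printoptions(precision=4,suppress=True)
i=np.load("w10.npy",allow_pickle=True).item()
C=lambda p:unc(p,4,230,120)
c=to_plane("",C([(272,72),(530,67),(533,277),(281,277)]),.016,i);print(c,c.mean(0), np.degrees(np.arctan2(*( (c[1]+c[2]-c[0]-c[3])[[1,0]]))),np.degrees(np.arctan2(*( (c[0]+c[1]-c[2]-c[3])[[1,0]]))))
w=to_plane("",C([(431,170)]),.016,i);print(w)
a=np.radians(42); 
print("jar",to_plane("",C([(653,232)]),.065,i),"vial",to_plane("",C([(102,330)]),.061,i))
plan([w[0][0],w[0][1],.20],down(np.radians(42)),6)
```

```text
[[0.3859 0.333  0.016 ]
 [0.4756 0.4125 0.016 ]
 [0.5439 0.3402 0.016 ]
 [0.4512 0.2604 0.016 ]] [0.4642 0.3365 0.016 ] 41.12652362847556 132.6898810157637
[[0.4723 0.3469 0.016 ]]
jar [[0.5581 0.3922 0.065 ]] vial [[0.4021 0.1983 0.061 ]]
0 [0.0018 0.0056 0.0255] [-0.0045 -0.0009 -0.005 ]
1 [0.0018 0.0055 0.0255] [-0.0045 -0.0009 -0.005 ]
2 [0.0018 0.0054 0.0255] [-0.0045 -0.0009 -0.005 ]
3 [0.0018 0.0053 0.0255] [-0.0045 -0.0009 -0.005 ]
4 [0.0018 0.0052 0.0255] [-0.0045 -0.0009 -0.005 ]
5 [0.0018 0.0051 0.0256] [-0.0045 -0.0009 -0.005 ]
```

jog_arm:
  targets:
    - {"dx": 0.002, "dy": 0.006, "dz": 0.02, "rx": -0.008, "ry": -0.001, "rz": -0.006, "jaw": 0.03}
    - {"dx": 0.002, "dy": 0.006, "dz": 0.025, "rx": -0.008, "ry": -0.001, "rz": -0.006, "jaw": 0.03}
    - {"dx": 0.002, "dy": 0.006, "dz": 0.028, "rx": -0.006, "ry": -0.001, "rz": -0.006, "jaw": 0.03}
    - {"dx": 0.002, "dy": 0.006, "dz": 0.028, "rx": -0.003, "ry": -0.001, "rz": -0.006, "jaw": 0.03}
    - {"dx": 0.002, "dy": 0.004, "dz": 0.028, "rx": -0.002, "ry": -0.001, "rz": -0.006, "jaw": 0.03}
    - {"dx": 0.001, "dy": 0.003, "dz": 0.02, "rx": 0, "ry": 0, "rz": 0, "jaw": 0.03}
    - {"dx": 0, "dy": 0, "dz": 0, "rx": 0, "ry": 0, "rz": 0, "jaw": 0.03}

```text
time_s: 11.4
tcp_pos: [0.4774, 0.3365, 0.2013]
eef_rot: [1.307, 2.853, 0.002]
ft_force: [-0.0, 0.3, -0.1]
finger_gap: 0.0412
```

Run:
```python
from h import *
st()
plan([.472,.345,.06],down(np.radians(42)),6)
```

```text
t 11.4 p [0.4774 0.3365 0.2013] yaw_y 40.77 z [ 0.004 -0.    -1.   ] F [-0.   0.3 -0.1] gap 0.0412 q [-0.93  0.35  0.32  1.78 -0.12  1.03  0.15]
0 [0.0017 0.0002 0.0235] [ 0.0005  0.0005 -0.0036]
1 [0.0017 0.0002 0.0235] [ 0.0005  0.0005 -0.0036]
2 [0.0017 0.0002 0.0235] [ 0.0005  0.0005 -0.0036]
3 [0.0017 0.0002 0.0235] [ 0.0005  0.0005 -0.0036]
4 [0.0017 0.0002 0.0235] [ 0.0005  0.0005 -0.0036]
5 [0.0017 0.0003 0.0235] [ 0.0005  0.0005 -0.0036]
```

jog_arm:
  targets:
    - {"dx": 0.002, "dy": 0, "dz": 0.023, "rx": 0, "ry": 0, "rz": -0.004, "jaw": 0.03}
    - {"dx": 0.002, "dy": 0, "dz": 0.023, "rx": 0, "ry": 0, "rz": -0.004, "jaw": 0.03}
    - {"dx": 0.002, "dy": 0, "dz": 0.023, "rx": 0, "ry": 0, "rz": -0.004, "jaw": 0.03}
    - {"dx": 0.002, "dy": 0, "dz": 0.023, "rx": 0, "ry": 0, "rz": -0.004, "jaw": 0.03}
    - {"dx": 0.002, "dy": 0, "dz": 0.022, "rx": 0, "ry": 0, "rz": -0.004, "jaw": 0.03}
    - {"dx": 0.001, "dy": 0, "dz": 0.018, "rx": 0, "ry": 0, "rz": 0, "jaw": 0.03}
    - {"dx": 0, "dy": 0, "dz": 0, "rx": 0, "ry": 0, "rz": 0, "jaw": 0.03}

```text
time_s: 12.28
tcp_pos: [0.4786, 0.3424, 0.0749]
eef_rot: [1.292, 2.851, 0.021]
ft_force: [0.4, -0.9, -1.9]
finger_gap: 0.0413
```

Run:
```python
from h import *
st()
plan([.472,.345,.0],down(np.radians(42)),5)
im=viewer.capture("side")[220:350,210:370,::-1]
im=np.clip(im*2.,0,255).astype('uint8');cv2.imwrite("pics/s11.png",cv2.resize(im,None,fx=4.5,fy=4.5,interpolation=cv2.INTER_CUBIC))
im=viewer.capture("wrist")[150:270,220:420,::-1]
im=np.clip(im*2.,0,255).astype('uint8');cv2.imwrite("pics/w11.png",cv2.resize(im,None,fx=4,fy=4,interpolation=cv2.INTER_CUBIC))
```

```text
t 12.275 p [0.4786 0.3424 0.0749] yaw_y 41.25 z [ 0.016  0.007 -1.   ] F [ 0.4 -0.9 -1.9] gap 0.0413 q [-0.9   0.51  0.28  1.88 -0.19  0.76  0.21]
0 [ 0.0013 -0.0009  0.015 ] [ 0.0033  0.001  -0.0026]
1 [ 0.0013 -0.0008  0.015 ] [ 0.0033  0.001  -0.0026]
2 [ 0.0013 -0.0008  0.015 ] [ 0.0033  0.001  -0.0026]
3 [ 0.0013 -0.0007  0.015 ] [ 0.0033  0.001  -0.0026]
4 [ 0.0013 -0.0007  0.015 ] [ 0.0033  0.001  -0.0026]
```

View pics/s11.png

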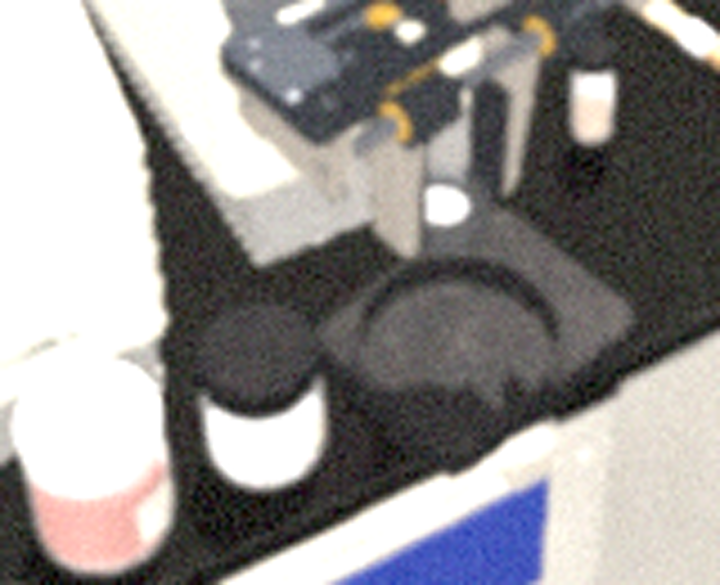

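View pics/w11.png

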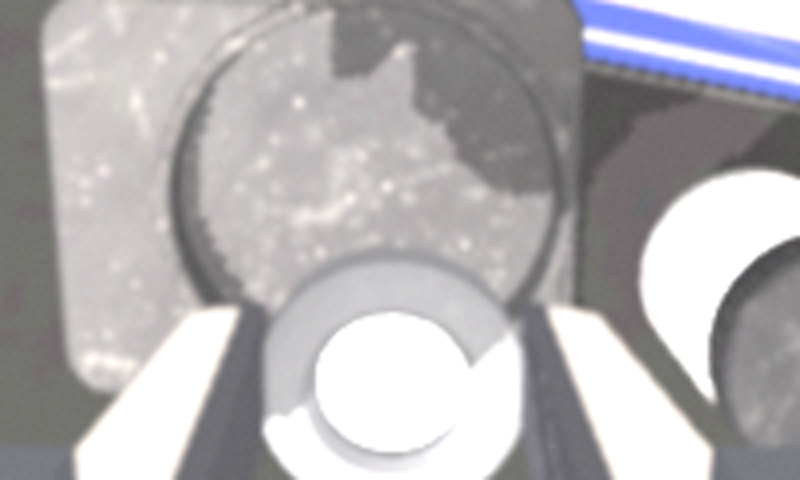

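Run:
```python
from h import *
np.set_printoptions(precision=4,suppress=True)
C=lambda p:unc(p,4,220,150)
print(to_plane("wrist",C([(370,190),(178,190),(562,190)]),.016))
plan([.472,.345,.03],down(np.radians(41.5)),3)
```

```text
[[0.4715 0.347  0.016 ]
 [0.4378 0.3177 0.016 ]
 [0.5054 0.3764 0.016 ]]
0 [ 0.0022 -0.0018  0.0154] [ 0.0065  0.0017 -0.0014]
1 [ 0.0022 -0.0017  0.0154] [ 0.0065  0.0017 -0.0014]
2 [ 0.0022 -0.0016  0.0154] [ 0.0065  0.0017 -0.0014]
```

jog_arm:
  targets:
    - {"dx": 0.003, "dy": -0.002, "dz": 0.012, "rx": 0.008, "ry": 0.003, "rz": -0.003, "jaw": 0.03}
    - {"dx": 0.002, "dy": -0.002, "dz": 0.012, "rx": 0.005, "ry": 0.001, "rz": -0.003, "jaw": 0.03}
    - {"dx": 0.002, "dy": -0.002, "dz": 0.012, "rx": 0.003, "ry": 0, "rz": 0, "jaw": 0.03}
    - {"dx": 0, "dy": 0, "dz": 0, "rx": 0, "ry": 0, "rz": 0, "jaw": 0.03}

```text
time_s: 12.88
tcp_pos: [0.4709, 0.3454, 0.0391]
eef_rot: [1.286, 2.864, 0.006]
ft_force: [-0.4, 0.7, 0.5]
finger_gap: 0.0414
```

Run:
```python
from h import *
st()
plan([.472,.345,-.0055],down(np.radians(41.5)),4)
```

```text
t 12.875 p [0.4709 0.3454 0.0391] yaw_y 41.62 z [ 0.004  0.002 -1.   ] F [-0.4  0.7  0.5] gap 0.0414 q [-0.89  0.56  0.26  1.89 -0.21  0.71  0.22]
0 [-0.0003  0.0001  0.0111] [0.0011 0.0002 0.0005]
1 [-0.0003  0.0001  0.0111] [0.0011 0.0002 0.0005]
2 [-0.0003  0.0001  0.0111] [0.0011 0.0002 0.0005]
3 [-0.0003  0.0001  0.0111] [0.0011 0.0002 0.0005]
```

jog_arm:
  targets:
    - {"dx": 0, "dy": 0, "dz": 0.012, "rx": 0.002, "ry": 0, "rz": 0, "jaw": 0.03}
    - {"dx": 0, "dy": 0, "dz": 0.012, "rx": 0.001, "ry": 0, "rz": 0, "jaw": 0.03}
    - {"dx": 0, "dy": 0, "dz": 0.01, "rx": 0, "ry": 0, "rz": 0, "jaw": 0.03}
    - {"dx": 0, "dy": 0, "dz": 0, "rx": 0, "ry": 0, "rz": 0, "jaw": 0.03}

```text
time_s: 13.38
tcp_pos: [0.471, 0.3453, 0.0023]
eef_rot: [1.287, 2.865, 0.001]
ft_force: [0.0, -0.0, 0.1]
finger_gap: 0.0414
```

Run:
```python
from h import *
st()
plan([.472,.345,-.0055],down(np.radians(41.5)),2)
im=viewer.capture("wrist")[150:270,220:420,::-1]
im=np.clip(im*2.,0,255).astype('uint8');cv2.imwrite("pics/w12.png",cv2.resize(im,None,fx=4,fy=4,interpolation=cv2.INTER_CUBIC))
im=viewer.capture("side")[240:330,260:370,::-1]
im=np.clip(im*2.,0,255).astype('uint8');cv2.imwrite("pics/s12.png",cv2.resize(im,None,fx=6,fy=6,interpolation=cv2.INTER_CUBIC))
```

```text
t 13.375 p [0.471  0.3453 0.0023] yaw_y 41.62 z [ 0.001 -0.    -1.   ] F [ 0.  -0.   0.1] gap 0.0414 q [-0.88  0.62  0.24  1.9  -0.23  0.65  0.23]
0 [-0.0004  0.0003  0.0039] [0.0004 0.0004 0.0011]
1 [-0.0004  0.0003  0.0039] [0.0004 0.0004 0.0011]
```

View pics/w12.png

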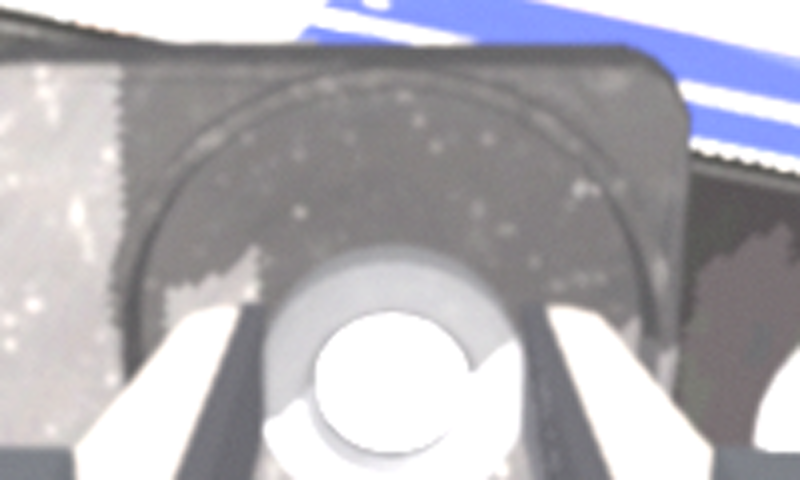

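View pics/s12.png

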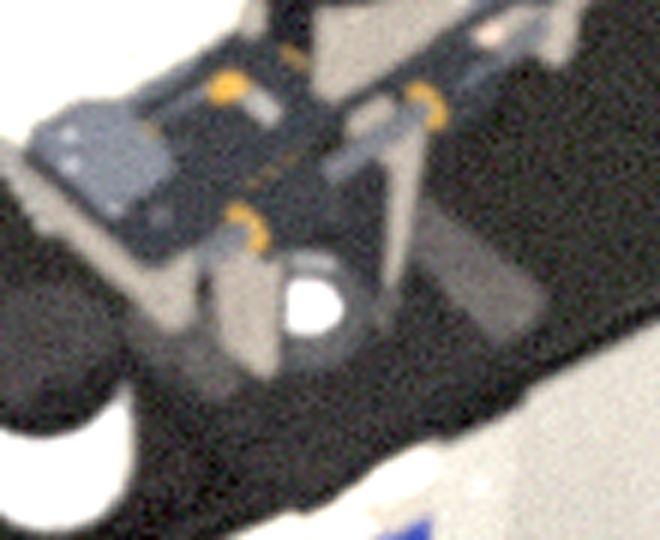

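jog_arm:
  targets:
    - {"dx": 0, "dy": 0, "dz": 0.004, "rx": 0, "ry": 0, "rz": 0, "jaw": 0.03}
    - {"dx": 0, "dy": 0, "dz": 0.003, "rx": 0, "ry": 0, "rz": 0, "jaw": 0.03}
    - {"dx": 0, "dy": 0, "dz": 0, "rx": 0, "ry": 0, "rz": 0, "jaw": 0.03}

```text
time_s: 13.85
tcp_pos: [0.4723, 0.3462, -0.0032]
eef_rot: [1.286, 2.863, 0.006]
ft_force: [-0.7, 0.2, 0.3]
finger_gap: 0.0412
```

jog_arm:
  targets:
    - {"dx": 0, "dy": 0, "dz": 0.002, "rx": 0.001, "ry": 0, "rz": 0, "jaw": 0.03}
    - {"dx": 0, "dy": 0, "dz": 0.002, "rx": 0.001, "ry": 0, "rz": 0, "jaw": 0.03}
    - {"dx": 0, "dy": 0, "dz": 0, "rx": 0, "ry": 0, "rz": 0, "jaw": 0.03}

```text
time_s: 14.22
tcp_pos: [0.4724, 0.3464, -0.0073]
eef_rot: [1.287, 2.864, 0.003]
ft_force: [0.2, -0.5, -0.9]
finger_gap: 0.0416
```

jog_arm:
  targets:
    - {"dx": 0, "dy": 0, "dz": 0, "rx": 0, "ry": 0, "rz": 0, "jaw": 0.046}
    - {"dx": 0, "dy": 0, "dz": 0, "rx": 0, "ry": 0, "rz": 0, "jaw": 0.05}
    - {"dx": 0, "dy": 0, "dz": 0, "rx": 0, "ry": 0, "rz": 0, "jaw": 0.052}

```text
time_s: 14.6
tcp_pos: [0.4727, 0.3466, -0.007]
eef_rot: [1.287, 2.864, 0.004]
ft_force: [0.4, -0.4, -0.5]
finger_gap: 0.052
```

Run:
```python
from h import *
st()
im=viewer.capture("wrist")[150:270,220:420,::-1]
im=np.clip(im*1.8,0,255).astype('uint8');cv2.imwrite("pics/w13.png",cv2.resize(im,None,fx=4,fy=4,interpolation=cv2.INTER_CUBIC))
```

```text
t 14.6 p [ 0.4727  0.3466 -0.007 ] yaw_y 41.62 z [ 0.003  0.002 -1.   ] F [ 0.4 -0.4 -0.5] gap 0.052 q [-0.87  0.64  0.24  1.9  -0.24  0.63  0.24]
```

View pics/w13.png

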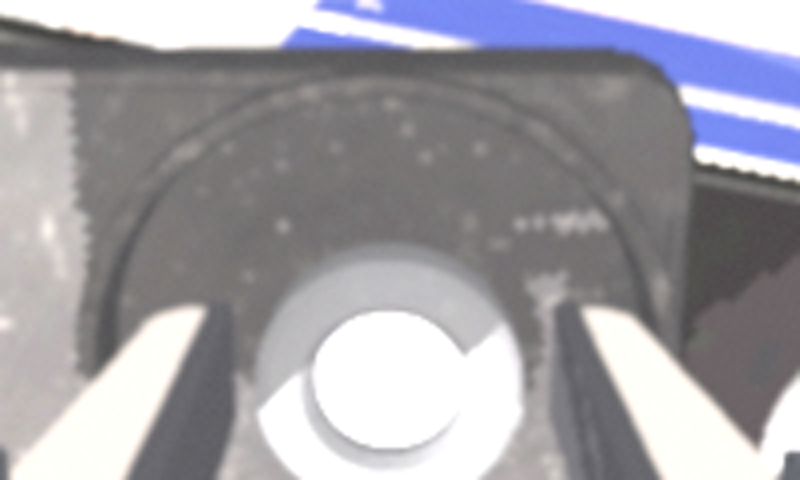

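Released and clear on both sides. Rise straight up.

jog_arm:
  targets:
    - {"dx": 0, "dy": 0, "dz": -0.01, "rx": 0, "ry": 0, "rz": 0, "jaw": 0.052}
    - {"dx": 0, "dy": 0, "dz": -0.03, "rx": 0, "ry": 0, "rz": 0, "jaw": 0.052}
    - {"dx": 0, "dy": 0, "dz": -0.06, "rx": 0, "ry": 0, "rz": 0, "jaw": 0.052}
    - {"dx": 0, "dy": 0, "dz": -0.06, "rx": 0, "ry": 0, "rz": 0, "jaw": 0.052}
    - {"dx": 0, "dy": 0, "dz": -0.06, "rx": 0, "ry": 0, "rz": 0, "jaw": 0.052}
    - {"dx": 0, "dy": 0, "dz": -0.06, "rx": 0, "ry": 0, "rz": 0, "jaw": 0.052}
    - {"dx": 0, "dy": 0, "dz": -0.06, "rx": 0, "ry": 0, "rz": 0, "jaw": 0.052}
    - {"dx": 0, "dy": 0, "dz": -0.04, "rx": 0, "ry": 0, "rz": 0, "jaw": 0.052}

```text
time_s: 15.65
tcp_pos: [0.4699, 0.344, 0.3867]
eef_rot: [1.289, 2.864, 0.002]
ft_force: [0.5, -0.3, -0.6]
finger_gap: 0.0517
```

Run:
```python
from h import *
st()
im=viewer.capture("side")[220:350,210:370,::-1]
im=np.clip(im*1.8,0,255).astype('uint8');cv2.imwrite("pics/s14.png",cv2.resize(im,None,fx=4.5,fy=4.5,interpolation=cv2.INTER_CUBIC))
plan([.436,-.002,.37],down(np.radians(-52)),12)
```

```text
t 15.65 p [0.4699 0.344  0.3867] yaw_y 41.54 z [ 0.001  0.001 -1.   ] F [ 0.5 -0.3 -0.6] gap 0.0517 q [-0.97  0.22  0.35  1.53 -0.08  1.41  0.11]
0 [-0.0197 -0.0214  0.0016] [ 0.0006 -0.0006  0.136 ]
1 [-0.0224 -0.0185  0.0017] [ 0.0006 -0.0006  0.136 ]
2 [-0.0247 -0.0153  0.0017] [ 0.0006 -0.0006  0.136 ]
3 [-0.0266 -0.0118  0.0017] [ 0.0006 -0.0006  0.136 ]
4 [-0.0279 -0.0081  0.0017] [ 0.0006 -0.0006  0.136 ]
5 [-0.0288 -0.0043  0.0018] [ 0.0006 -0.0006  0.136 ]
6 [-0.0291 -0.0003  0.0018] [ 0.0006 -0.0006  0.136 ]
7 [-0.0289  0.0036  0.0018] [ 0.0006 -0.0006  0.136 ]
8 [-0.0281  0.0075  0.0018] [ 0.0006 -0.0006  0.136 ]
9 [-0.0268  0.0113  0.0018] [ 0.0006 -0.0006  0.136 ]
10 [-0.025   0.0148  0.0018] [ 0.0006 -0.0006  0.136 ]
11 [-0.0228  0.018   0.0018] [ 0.0006 -0.0006  0.136 ]
```

View pics/s14.png

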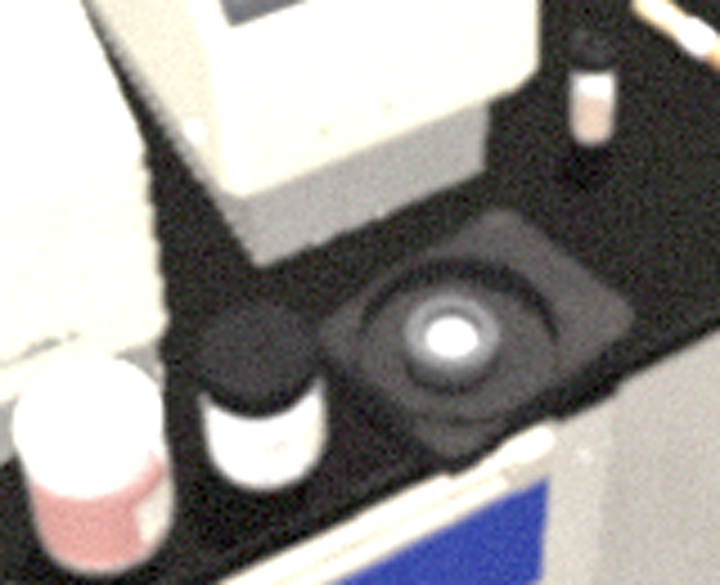

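jog_arm:
  targets:
    - {"dx": -0.02, "dy": -0.021, "dz": 0, "rx": 0, "ry": 0, "rz": 0.136, "jaw": 0.045}
    - {"dx": -0.022, "dy": -0.018, "dz": 0, "rx": 0, "ry": 0, "rz": 0.136, "jaw": 0.045}
    - {"dx": -0.025, "dy": -0.015, "dz": 0, "rx": 0, "ry": 0, "rz": 0.136, "jaw": 0.045}
    - {"dx": -0.027, "dy": -0.012, "dz": 0, "rx": 0, "ry": 0, "rz": 0.136, "jaw": 0.045}
    - {"dx": -0.028, "dy": -0.008, "dz": 0, "rx": 0, "ry": 0, "rz": 0.136, "jaw": 0.045}
    - {"dx": -0.029, "dy": -0.004, "dz": 0, "rx": 0, "ry": 0, "rz": 0.136, "jaw": 0.045}
    - {"dx": -0.029, "dy": 0, "dz": 0, "rx": 0, "ry": 0, "rz": 0.136, "jaw": 0.045}

```text
time_s: 16.58
tcp_pos: [0.4482, 0.1369, 0.3943]
eef_rot: [-2.484, -1.918, -0.027]
ft_force: [0.4, 0.6, 0.6]
finger_gap: 0.0452
```

Run:
```python
from h import *
st()
plan([.436,-.002,.34],down(np.radians(-52)),6)
```

```text
t 16.575 p [0.4482 0.1369 0.3943] yaw_y -14.66 z [ 0.012  0.013 -1.   ] F [0.4 0.6 0.6] gap 0.0452 q [-0.88 -0.04  0.51  1.78  0.01  1.38 -0.63]
0 [-0.023   0.0038  0.0087] [ 0.0005 -0.0029  0.1086]
1 [-0.0225  0.0063  0.0088] [ 0.0005 -0.0029  0.1086]
2 [-0.0216  0.0087  0.0088] [ 0.0005 -0.0029  0.1086]
3 [-0.0205  0.011   0.0089] [ 0.0005 -0.0029  0.1086]
4 [-0.0192  0.0132  0.009 ] [ 0.0005 -0.0029  0.1086]
5 [-0.0176  0.0152  0.009 ] [ 0.0005 -0.0029  0.1086]
```

jog_arm:
  targets:
    - {"dx": -0.023, "dy": 0.004, "dz": 0.004, "rx": 0.001, "ry": -0.006, "rz": 0.11, "jaw": 0.04}
    - {"dx": -0.023, "dy": 0.006, "dz": 0.006, "rx": 0.001, "ry": -0.005, "rz": 0.11, "jaw": 0.04}
    - {"dx": -0.022, "dy": 0.009, "dz": 0.01, "rx": 0.001, "ry": -0.003, "rz": 0.11, "jaw": 0.04}
    - {"dx": -0.02, "dy": 0.011, "dz": 0.015, "rx": 0.001, "ry": -0.002, "rz": 0.11, "jaw": 0.04}
    - {"dx": -0.019, "dy": 0.013, "dz": 0.015, "rx": 0, "ry": 0, "rz": 0.11, "jaw": 0.04}
    - {"dx": -0.014, "dy": 0.012, "dz": 0.015, "rx": 0, "ry": 0, "rz": 0.07, "jaw": 0.04}
    - {"dx": 0, "dy": 0, "dz": 0.02, "rx": 0, "ry": 0, "rz": 0, "jaw": 0.04}
    - {"dx": 0, "dy": 0, "dz": 0, "rx": 0, "ry": 0, "rz": 0, "jaw": 0.04}

```text
time_s: 17.58
tcp_pos: [0.4317, -0.006, 0.308]
eef_rot: [-2.964, -1.025, -0.012]
ft_force: [-0.1, -0.3, 0.0]
finger_gap: 0.0402
```

Run:
```python
from h import *
st()
plan([.4365,-.002,.2],down(np.radians(-52)),5)
np.save("w15.npy",viewer.camera_info("wrist"),allow_pickle=True)
im=viewer.capture("wrist")[:,:,::-1]
cv2.imwrite("pics/w15.png",im)
st()
```

```text
t 17.575 p [ 0.4317 -0.006   0.308 ] yaw_y -51.84 z [ 0.006  0.008 -1.   ] F [-0.1 -0.3  0. ] gap 0.0402 q [-0.72 -0.08  0.64  1.99  0.04  1.2  -1.  ]
0 [0.001  0.     0.0216] [-0.0005 -0.0018  0.0006]
1 [0.0011 0.     0.0216] [-0.0005 -0.0018  0.0006]
2 [ 0.0011 -0.      0.0216] [-0.0005 -0.0018  0.0006]
3 [ 0.0012 -0.      0.0216] [-0.0005 -0.0018  0.0006]
4 [ 0.0012 -0.      0.0216] [-0.0005 -0.0018  0.0006]
t 17.625 p [ 0.4325 -0.006   0.309 ] yaw_y -51.85 z [ 0.008  0.008 -1.   ] F [-0.2  0.7  1.3] gap 0.0402 q [-0.72 -0.08  0.64  1.99  0.04  1.21 -1.  ]
```

View pics/w15.png

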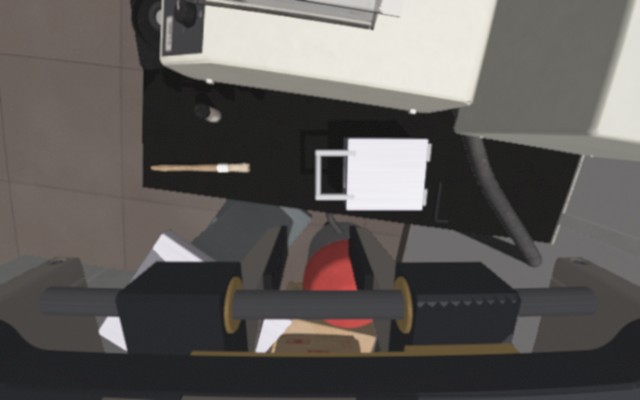

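jog_arm:
  targets:
    - {"dx": 0.001, "dy": 0, "dz": 0.025, "rx": -0.001, "ry": -0.004, "rz": 0, "jaw": 0.04}
    - {"dx": 0.001, "dy": 0, "dz": 0.03, "rx": -0.001, "ry": -0.002, "rz": 0, "jaw": 0.04}
    - {"dx": 0.001, "dy": 0, "dz": 0.03, "rx": 0, "ry": -0.001, "rz": 0, "jaw": 0.04}
    - {"dx": 0.001, "dy": 0, "dz": 0.03, "rx": 0, "ry": 0, "rz": 0, "jaw": 0.04}
    - {"dx": 0.001, "dy": 0, "dz": 0.025, "rx": 0, "ry": 0, "rz": 0, "jaw": 0.04}
    - {"dx": 0, "dy": 0, "dz": 0, "rx": 0, "ry": 0, "rz": 0, "jaw": 0.04}
    - {"dx": 0, "dy": 0, "dz": 0, "rx": 0, "ry": 0, "rz": 0, "jaw": 0.04}

```text
time_s: 18.5
tcp_pos: [0.4444, 0.0006, 0.1721]
eef_rot: [2.966, 1.035, 0.026]
ft_force: [-0.8, 0.2, 0.1]
finger_gap: 0.0403
```

Run:
```python
from h import *
st()
np.save("w16.npy",viewer.camera_info("wrist"),allow_pickle=True)
im=viewer.capture("wrist")[:,:,::-1]
cv2.imwrite("pics/w16.png",cv2.resize(im[150:270,240:440],None,fx=4,fy=4,interpolation=cv2.INTER_CUBIC))
st()
```

```text
t 18.5 p [0.4444 0.0006 0.1721] yaw_y -51.53 z [ 0.016  0.005 -1.   ] F [-0.8  0.2  0.1] gap 0.0403 q [-0.68  0.14  0.67  2.15 -0.12  0.87 -0.84]
t 18.55 p [0.4444 0.0006 0.1722] yaw_y -51.53 z [ 0.016  0.005 -1.   ] F [-0.1  0.5 -0.5] gap 0.04 q [-0.68  0.14  0.67  2.15 -0.12  0.87 -0.84]
```

View pics/w16.png

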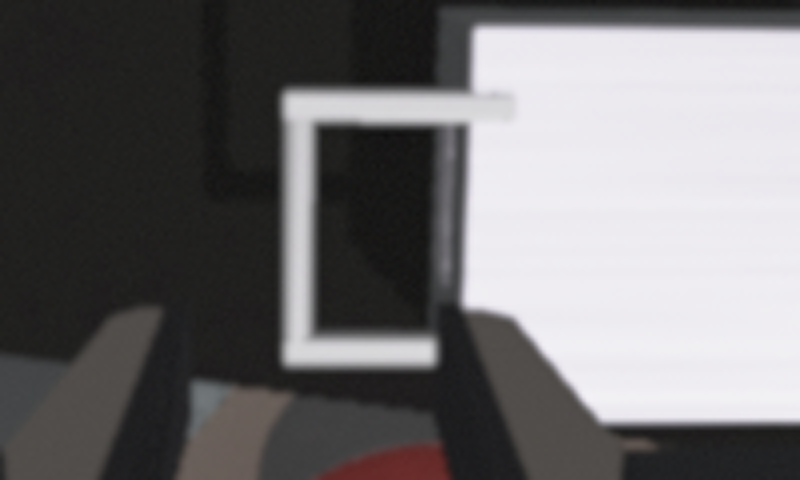

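Run:
```python
from h import *
np.set_printoptions(precision=4,suppress=True)
i=np.load("w16.npy",allow_pickle=True).item()
C=lambda p:unc(p,4,240,150)
b=to_plane("",C([(298,230),(300,123),(299,338)]),.074,i);print(b,np.degrees(np.arctan2(*(b[1]-b[2])[[1,0]])))
l=to_plane("",C([(473,25),(462,300)]),.077,i);print(l,np.degrees(np.arctan2(*(l[0]-l[1])[[1,0]])))
plan([b[0][0],b[0][1],.11],down(np.radians(-52)),4)
```

```text
[[ 0.4354 -0.0028  0.074 ]
 [ 0.4586  0.0149  0.074 ]
 [ 0.4113 -0.0222  0.074 ]] 38.08406892153866
[[ 0.5066 -0.0038  0.077 ]
 [ 0.4483 -0.0495  0.077 ]] 38.093891574098265
0 [-0.0025 -0.0008  0.0155] [ 0.0015 -0.004   0.0021]
1 [-0.0025 -0.0008  0.0155] [ 0.0015 -0.004   0.0021]
2 [-0.0024 -0.0008  0.0155] [ 0.0015 -0.004   0.0021]
3 [-0.0024 -0.0007  0.0155] [ 0.0015 -0.004   0.0021]
```

jog_arm:
  targets:
    - {"dx": -0.003, "dy": -0.001, "dz": 0.016, "rx": 0.004, "ry": -0.008, "rz": 0.002, "jaw": 0.04}
    - {"dx": -0.003, "dy": -0.001, "dz": 0.016, "rx": 0.002, "ry": -0.006, "rz": 0.002, "jaw": 0.04}
    - {"dx": -0.003, "dy": -0.001, "dz": 0.016, "rx": 0.001, "ry": -0.003, "rz": 0.002, "jaw": 0.04}
    - {"dx": -0.002, "dy": -0.001, "dz": 0.012, "rx": 0, "ry": -0.001, "rz": 0, "jaw": 0.04}
    - {"dx": 0, "dy": 0, "dz": 0, "rx": 0, "ry": 0, "rz": 0, "jaw": 0.04}

```text
time_s: 19.18
tcp_pos: [0.4334, -0.0028, 0.1091]
eef_rot: [-2.968, -1.026, 0.003]
ft_force: [-1.4, 0.8, -0.5]
finger_gap: 0.04
```

Run:
```python
from h import *
st()
im=viewer.capture("wrist")[:,:,::-1]
cv2.imwrite("pics/w17.png",cv2.resize(im[150:270,240:440],None,fx=4,fy=4,interpolation=cv2.INTER_CUBIC))
plan([.4353,-.003,.07],down(np.radians(-52)),3)
```

```text
t 19.175 p [ 0.4334 -0.0028  0.1091] yaw_y -51.87 z [-0.002  0.    -1.   ] F [-1.4  0.8 -0.5] gap 0.04 q [-0.63  0.25  0.64  2.22 -0.23  0.74 -0.74]
0 [0.0003 0.0004 0.0132] [-0.0004  0.0002  0.0008]
1 [0.0003 0.0004 0.0132] [-0.0004  0.0002  0.0008]
2 [0.0003 0.0004 0.0132] [-0.0004  0.0002  0.0008]
```

View pics/w17.png

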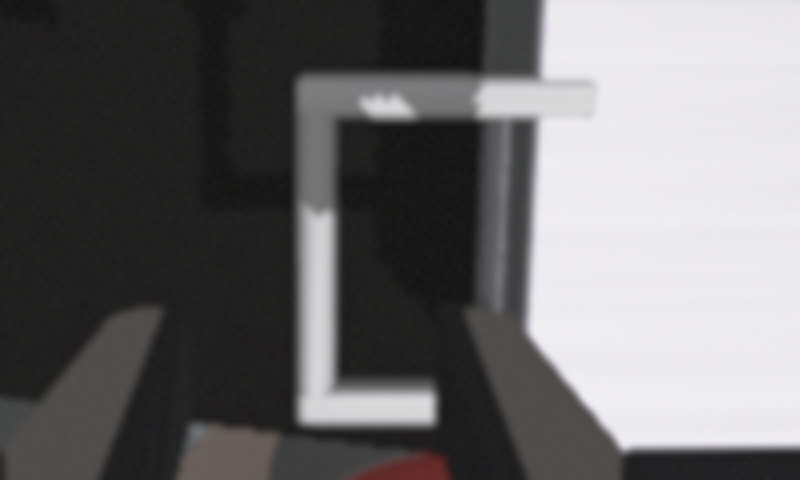

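jog_arm:
  targets:
    - {"dx": 0, "dy": 0.001, "dz": 0.014, "rx": 0, "ry": 0, "rz": 0, "jaw": 0.04}
    - {"dx": 0, "dy": 0, "dz": 0.014, "rx": 0, "ry": 0, "rz": 0, "jaw": 0.04}
    - {"dx": 0, "dy": 0, "dz": 0.01, "rx": 0, "ry": 0, "rz": 0, "jaw": 0.04}
    - {"dx": 0, "dy": 0, "dz": 0, "rx": 0, "ry": 0, "rz": 0, "jaw": 0.04}

```text
time_s: 19.73
tcp_pos: [0.4352, -0.0034, 0.0693]
eef_rot: [-2.968, -1.027, -0.001]
ft_force: [-0.1, 0.2, -0.6]
finger_gap: 0.04
```

Run:
```python
from h import *
st()
im=viewer.capture("wrist")[:,:,::-1]
cv2.imwrite("pics/w18.png",cv2.resize(im[150:270,240:440],None,fx=4,fy=4,interpolation=cv2.INTER_CUBIC))
plan([.4353,-.003,.042],down(np.radians(-52)),3)
```

```text
t 19.725 p [ 0.4352 -0.0034  0.0693] yaw_y -51.85 z [ 0.     0.001 -1.   ] F [-0.1  0.2 -0.6] gap 0.04 q [-0.58  0.34  0.6   2.24 -0.32  0.64 -0.66]
0 [-0.     -0.0001  0.0092] [-0.0001 -0.0004  0.0009]
1 [ 0.     -0.0001  0.0092] [-0.0001 -0.0004  0.0009]
2 [ 0.     -0.0001  0.0092] [-0.0001 -0.0004  0.0009]
```

View pics/w18.png

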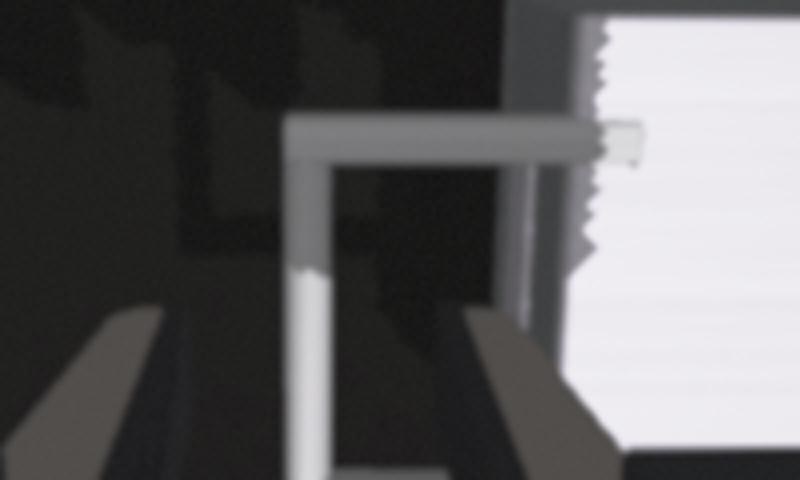

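jog_arm:
  targets:
    - {"dx": 0, "dy": 0, "dz": 0.009, "rx": 0, "ry": 0, "rz": 0, "jaw": 0.04}
    - {"dx": 0, "dy": 0, "dz": 0.009, "rx": 0, "ry": 0, "rz": 0, "jaw": 0.04}
    - {"dx": 0, "dy": 0, "dz": 0.008, "rx": 0, "ry": 0, "rz": 0, "jaw": 0.04}
    - {"dx": 0, "dy": 0, "dz": 0, "rx": 0, "ry": 0, "rz": 0, "jaw": 0.04}

```text
time_s: 20.27
tcp_pos: [0.4361, -0.0031, 0.0422]
eef_rot: [-2.968, -1.027, -0.004]
ft_force: [0.3, 0.3, 0.8]
finger_gap: 0.0402
```

Run:
```python
from h import *
st()
im=viewer.capture("wrist")[:,:,::-1]
cv2.imwrite("pics/w19.png",cv2.resize(im[150:290,240:440],None,fx=4,fy=4,interpolation=cv2.INTER_CUBIC))
im=viewer.capture("scene")[160:290,280:440,::-1]; cv2.imwrite("pics/s19.png",cv2.resize(im,None,fx=4,fy=4,interpolation=cv2.INTER_CUBIC))
```

```text
t 20.275 p [ 0.4361 -0.0031  0.0422] yaw_y -51.83 z [ 0.002  0.001 -1.   ] F [0.3 0.3 0.8] gap 0.0402 q [-0.54  0.39  0.55  2.25 -0.38  0.58 -0.6 ]
```

View pics/w19.png

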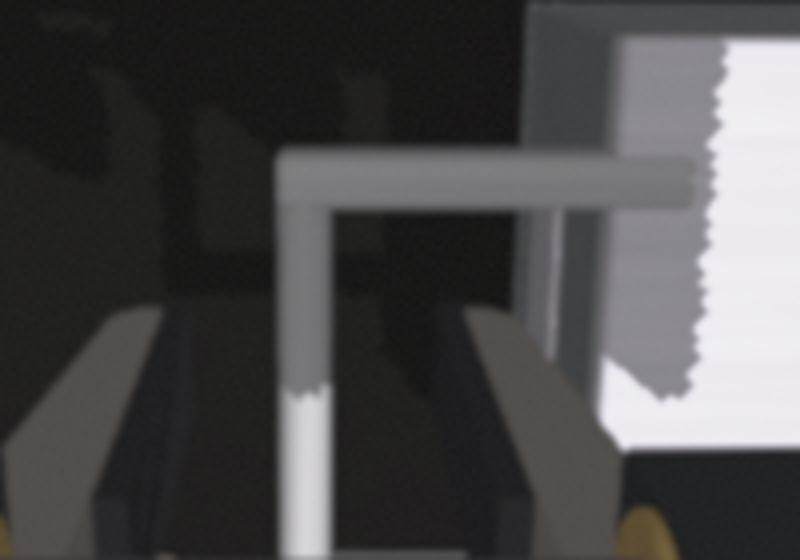

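View pics/s19.png

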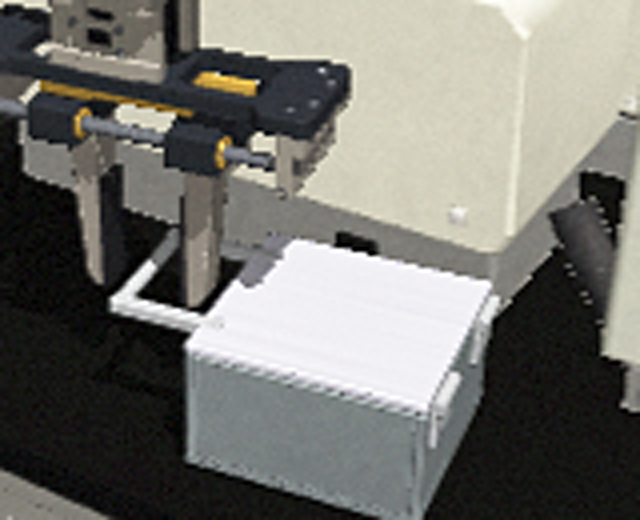

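jog_arm:
  targets:
    - {"dx": 0, "dy": -0.001, "dz": 0.002, "rx": 0, "ry": 0, "rz": 0, "jaw": 0.03}
    - {"dx": 0, "dy": 0, "dz": 0, "rx": 0, "ry": 0, "rz": 0, "jaw": 0.02}
    - {"dx": 0, "dy": 0, "dz": 0, "rx": 0, "ry": 0, "rz": 0, "jaw": 0.01}
    - {"dx": 0, "dy": 0, "dz": 0, "rx": 0, "ry": 0, "rz": 0, "jaw": 0.0}
    - {"dx": 0, "dy": 0, "dz": 0, "rx": 0, "ry": 0, "rz": 0, "jaw": 0.0}
    - {"dx": 0, "dy": 0, "dz": 0, "rx": 0, "ry": 0, "rz": 0, "jaw": 0.0}

```text
time_s: 21.12
tcp_pos: [0.436, -0.0016, 0.0412]
eef_rot: [-2.968, -1.027, -0.007]
ft_force: [-0.4, 0.5, -1.0]
finger_gap: 0.0067
```

Run:
```python
from h import *
st()
im=viewer.capture("wrist")[:,:,::-1]
cv2.imwrite("pics/w20.png",cv2.resize(im[150:290,240:440],None,fx=4,fy=4,interpolation=cv2.INTER_CUBIC))
im=viewer.capture("scene")[160:290,280:440,::-1]; cv2.imwrite("pics/s20.png",cv2.resize(im,None,fx=4,fy=4,interpolation=cv2.INTER_CUBIC))
```

```text
t 21.125 p [ 0.436  -0.0016  0.0412] yaw_y -51.81 z [ 0.004  0.003 -1.   ] F [-0.4  0.5 -1. ] gap 0.0067 q [-0.54  0.4   0.55  2.25 -0.38  0.58 -0.6 ]
```

View pics/w20.png

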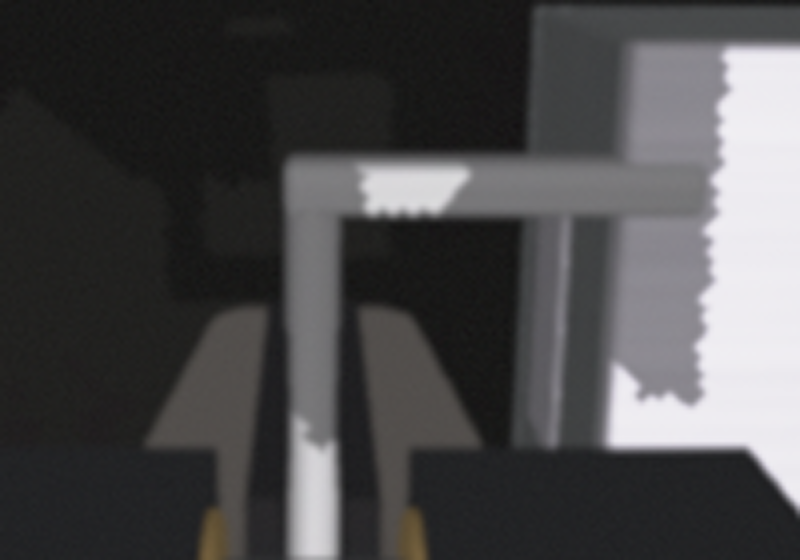

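View pics/s20.png

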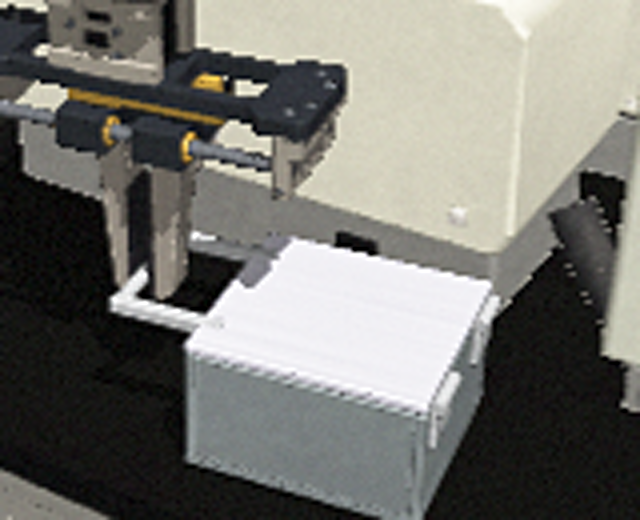

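```bash
cat >> h.py <<'E'
T0=np.array([.436,-.0016,.0412]); CX=np.array([np.cos(np.radians(-51.9)),np.sin(np.radians(-51.9)),0])
def lid_t(th):
    th=np.radians(th); return T0+CX*(.165*(1-np.cos(th))+.004*np.sin(th))+np.array([0,0,.165*np.sin(th)+.004*np.cos(th)-.004])
def lid_now():
    d=arm.get_state()["tcp_pos"]-T0; x=-.165+d@CX; z=.004+d[2]
    return "lid est deg",np.degrees(np.arctan2(z,-x)-np.arctan2(.004,.165)), "r",np.hypot(x,z),"lat",d@np.array([-CX[1],CX[0],0])
def lid_rows(ths):
    s=arm.get_state();p=s["tcp_pos"];r=Ro.from_rotvec(s["eef_rot"])
    for t in ths:
        q=lid_t(t); print(t,np.round(r.inv().apply(q-p),4)); p=q
    print("rot to level",np.round((r.inv()*down(np.radians(-51.9))).as_rotvec(),4))
E
python3 - <<'E'
from h import *
st();print(lid_now()); lid_rows([3,7,12,17,22,27,32])
E
```

```text
t 21.225 p [ 0.436  -0.0016  0.0412] yaw_y -51.81 z [ 0.003  0.003 -1.   ] F [-1.6  1.1 -0.1] gap 0.0071 q [-0.54  0.4   0.55  2.25 -0.38  0.58 -0.6 ]
('lid est deg', np.float64(-0.0017086863033163628), 'r', np.float64(0.16503451408306857), 'lat', np.float64(-5.133062270911455e-05))
3 [ 0.0001  0.0004 -0.0086]
7 [ 0.      0.0013 -0.0114]
12 [ 0.0001  0.0027 -0.0141]
17 [ 0.0001  0.0039 -0.0138]
22 [ 0.      0.0051 -0.0135]
27 [ 0.      0.0063 -0.013 ]
32 [ 0.      0.0074 -0.0124]
rot to level [ 0.0001 -0.0043  0.0016]
```

jog_arm:
  targets:
    - {"dx": 0, "dy": 0, "dz": -0.009, "rx": 0, "ry": -0.002, "rz": 0, "jaw": 0.0}
    - {"dx": 0, "dy": 0.001, "dz": -0.011, "rx": 0, "ry": -0.001, "rz": 0, "jaw": 0.0}
    - {"dx": 0, "dy": 0.003, "dz": -0.014, "rx": 0, "ry": 0, "rz": 0, "jaw": 0.0}

```text
time_s: 21.6
tcp_pos: [0.4386, -0.0053, 0.0768]
eef_rot: [2.968, 1.027, 0.001]
ft_force: [1.5, 2.1, -2.7]
finger_gap: 0.0065
```

Run:
```python
from h import *
st();print(lid_now()); lid_rows([17,22,27,32,37])
im=viewer.capture("scene")[160:290,280:440,::-1]; cv2.imwrite("pics/s21.png",cv2.resize(im,None,fx=4,fy=4,interpolation=cv2.INTER_CUBIC))
```

```text
t 21.6 p [ 0.4386 -0.0053  0.0768] yaw_y -51.84 z [ 0.001 -0.    -1.   ] F [ 1.5  2.1 -2.7] gap 0.0065 q [-0.59  0.33  0.61  2.23 -0.3   0.66 -0.66]
('lid est deg', np.float64(12.46178220228373), 'r', np.float64(0.16523951895764813), 'lat', np.float64(-0.0002505669807917373))
17 [ 0.0003  0.0038 -0.0125]
22 [ 0.      0.0051 -0.0134]
27 [-0.      0.0063 -0.0129]
32 [-0.      0.0074 -0.0124]
37 [-0.      0.0084 -0.0117]
rot to level [ 0.0007 -0.0004  0.001 ]
```

View pics/s21.png

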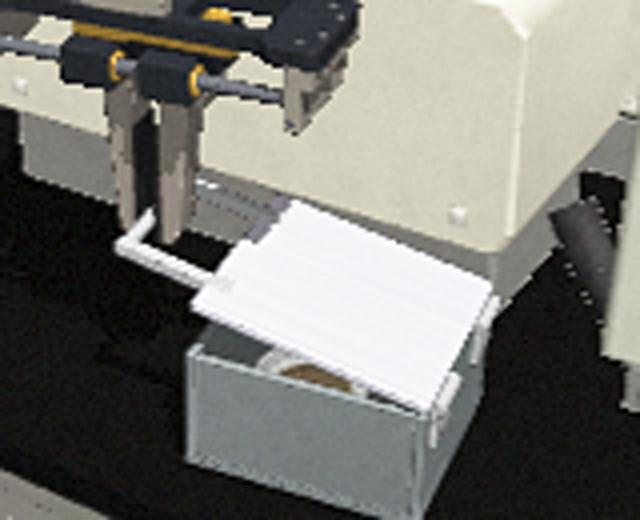

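Lid is rising with the bar held. Continue.

jog_arm:
  targets:
    - {"dx": 0, "dy": 0.004, "dz": -0.013, "rx": 0, "ry": 0, "rz": 0, "jaw": 0.0}
    - {"dx": 0, "dy": 0.005, "dz": -0.013, "rx": 0, "ry": 0, "rz": 0, "jaw": 0.0}
    - {"dx": 0, "dy": 0.006, "dz": -0.013, "rx": 0, "ry": 0, "rz": 0, "jaw": 0.0}

```text
time_s: 22.02
tcp_pos: [0.4488, -0.0182, 0.1198]
eef_rot: [2.969, 1.026, 0.004]
ft_force: [3.4, -2.7, -5.9]
finger_gap: 0.0068
```

Run:
```python
from h import *
st();print(lid_now()); lid_rows([32,36,40,44,48])
```

```text
t 22.025 p [ 0.4488 -0.0182  0.1198] yaw_y -51.87 z [ 0.002  0.    -1.   ] F [ 3.4 -2.7 -5.9] gap 0.0068 q [-0.6   0.26  0.66  2.18 -0.23  0.77 -0.7 ]
('lid est deg', np.float64(28.444613799790044), 'r', np.float64(0.1660491443134239), 'lat', np.float64(-0.00019035593595020852))
32 [ 0.0002  0.0062 -0.0082]
36 [ 0.      0.0067 -0.0094]
40 [ 0.      0.0073 -0.0089]
44 [ 0.      0.0079 -0.0084]
48 [ 0.      0.0085 -0.0078]
rot to level [ 0.0011 -0.0021  0.0006]
```

jog_arm:
  targets:
    - {"dx": 0, "dy": 0.006, "dz": -0.008, "rx": 0, "ry": -0.001, "rz": 0, "jaw": 0.0}
    - {"dx": 0, "dy": 0.007, "dz": -0.009, "rx": 0, "ry": 0, "rz": 0, "jaw": 0.0}
    - {"dx": 0, "dy": 0.007, "dz": -0.009, "rx": 0, "ry": 0, "rz": 0, "jaw": 0.0}
    - {"dx": 0, "dy": 0.008, "dz": -0.008, "rx": 0, "ry": 0, "rz": 0, "jaw": 0.0}

```text
time_s: 22.52
tcp_pos: [0.4652, -0.0391, 0.1562]
eef_rot: [-2.964, -1.026, 0.002]
ft_force: [-2.5, 5.9, 2.1]
finger_gap: 0.0068
```

Run:
```python
from h import *
st();print(lid_now()); lid_rows([49,52,55,58,60])
im=viewer.capture("scene")[160:290,280:440,::-1]; cv2.imwrite("pics/s22.png",cv2.resize(im,None,fx=4,fy=4,interpolation=cv2.INTER_CUBIC))
```

```text
t 22.525 p [ 0.4652 -0.0391  0.1562] yaw_y -51.8 z [-0.003  0.004 -1.   ] F [-2.5  5.9  2.1] gap 0.0068 q [-0.58  0.23  0.68  2.11 -0.2   0.87 -0.68]
('lid est deg', np.float64(43.960493720362415), 'r', np.float64(0.1672075830978845), 'lat', np.float64(-0.00019344203539647977))
49 [ 0.0002  0.0122 -0.0083]
52 [-0.      0.0068 -0.0054]
55 [-0.     0.007 -0.005]
58 [-0.      0.0073 -0.0046]
60 [-0.      0.005  -0.0029]
rot to level [-0.0051 -0.0002  0.0017]
```

View pics/s22.png

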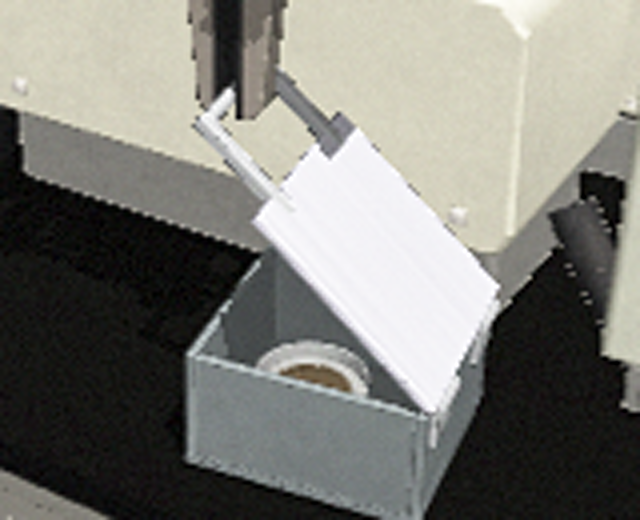

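jog_arm:
  targets:
    - {"dx": 0, "dy": 0.009, "dz": -0.006, "rx": -0.002, "ry": 0, "rz": 0, "jaw": 0.0}
    - {"dx": 0, "dy": 0.009, "dz": -0.006, "rx": -0.002, "ry": 0, "rz": 0, "jaw": 0.0}
    - {"dx": 0, "dy": 0.007, "dz": -0.005, "rx": 0, "ry": 0, "rz": 0, "jaw": 0.0}
    - {"dx": 0, "dy": 0.004, "dz": -0.003, "rx": 0, "ry": 0, "rz": 0, "jaw": 0.0}

```text
time_s: 23.08
tcp_pos: [0.4814, -0.0599, 0.1788]
eef_rot: [-2.958, -1.025, 0.009]
ft_force: [0.9, 0.8, -1.8]
finger_gap: 0.0072
```

Run:
```python
from h import *
st();print(lid_now()); lid_rows([58,60])
im=viewer.capture("scene")[130:290,280:440,::-1]; cv2.imwrite("pics/s23.png",cv2.resize(im,None,fx=3.7,fy=3.7,interpolation=cv2.INTER_CUBIC))
```

```text
t 23.075 p [ 0.4814 -0.0599  0.1788] yaw_y -51.76 z [-0.009  0.009 -1.   ] F [ 0.9  0.8 -1.8] gap 0.0072 q [-0.54  0.24  0.7   2.04 -0.2   0.94 -0.64]
('lid est deg', np.float64(55.84898644788375), 'r', np.float64(0.16838628770871564), 'lat', np.float64(-0.00023580907898411433))
58 [ 0.0002  0.0071 -0.0005]
60 [-0.      0.005  -0.0029]
rot to level [-0.0124  0.0017  0.0025]
```

View pics/s23.png

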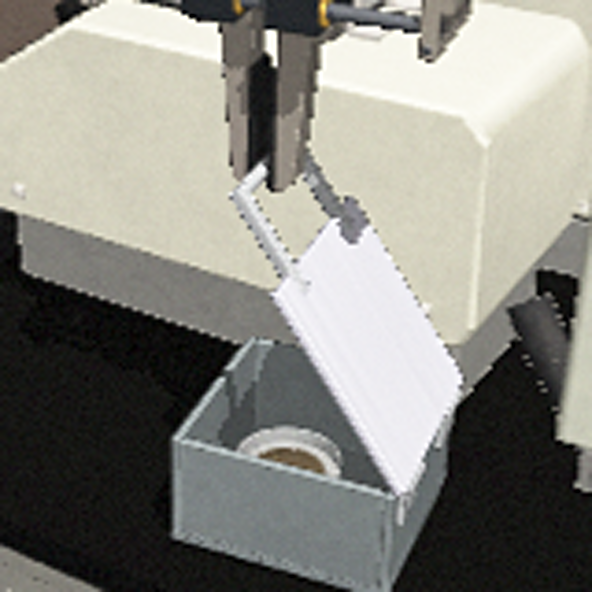

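```bash
cat > ang.py <<'E'
from h import *
from scipy.optimize import least_squares
i=viewer.camera_info("scene")
S=unc(np.array([(160,245),(285,82),(620,155),(520,350)]),6,300,205)
loc=np.array([(-60,-55,77),(-60,55,77),(60,55,77),(60,-55,77)])/1e3
def W(x,P):
    c,s=np.cos(x[2]),np.sin(x[2]); return np.c_[x[0]+c*P[:,0]-s*P[:,1],x[1]+s*P[:,0]+c*P[:,1],P[:,2]+(x[3] if len(x)>3 else 0)]
f=least_squares(lambda x:(proj("",W(x,loc),i)-S).ravel(),[.5,-.085,-.906,0])
X=f.x
def lidpts(th,P):  # P rel hinge when shut (x,y,z)
    c,s=np.cos(th),np.sin(th); x=P[:,0];z=P[:,2]
    return np.c_[.06+x*c+z*s,P[:,1],.07-x*s+z*c]
def fit(px,P):
    g=least_squares(lambda t:(proj("",W(X,lidpts(t[0],P)),i)-px).ravel(),[1.0])
    return np.degrees(g.x[0]),g.fun.reshape(-1,2)
E
python3 - <<'E'
from ang import *
np.set_printoptions(precision=3,suppress=True)
print(X,f.fun)
px=unc([(275,292),(372,225),(461,378),(403,492)],3.7,280,130)
P=np.array([(-120,-55,7),(-120,55,7),(0,55,7),(0,-55,7)])/1e3
print(fit(px,P)); print(fit(px[:2],P[:2]))
E
```

```text
[ 0.5   -0.086 -0.906 -0.002] [-0.431  0.685  0.369 -0.237  0.003  0.389  0.089 -0.793]
(np.float64(55.741505302773135), array([[ 1.527,  0.783],
       [-4.359, -7.721],
       [ 1.392,  0.926],
       [ 0.782,  1.684]]))
(np.float64(55.85148810663627), array([[ 1.635,  0.748],
       [-4.259, -7.757]]))
```

jog_arm:
  targets:
    - {"dx": 0, "dy": 0.004, "dz": -0.0015, "rx": -0.003, "ry": 0, "rz": 0, "jaw": 0.0}
    - {"dx": 0, "dy": 0.004, "dz": -0.002, "rx": -0.003, "ry": 0, "rz": 0, "jaw": 0.0}
    - {"dx": 0, "dy": 0.003, "dz": -0.0015, "rx": -0.002, "ry": 0, "rz": 0, "jaw": 0.0}
    - {"dx": 0, "dy": 0, "dz": 0, "rx": 0, "ry": 0, "rz": 0, "jaw": 0.0}
    - {"dx": 0, "dy": 0, "dz": 0, "rx": 0, "ry": 0, "rz": 0, "jaw": 0.0}

```text
time_s: 23.75
tcp_pos: [0.4872, -0.0674, 0.1846]
eef_rot: [-2.961, -1.027, 0.009]
ft_force: [-2.1, 3.4, 1.9]
finger_gap: 0.0069
```

Run:
```python
from h import *
st();print(lid_now()); lid_rows([60])
im=viewer.capture("scene")[155:275,320:420,::-1]; cv2.imwrite("pics/s24.png",cv2.resize(im,None,fx=5,fy=5,interpolation=cv2.INTER_CUBIC))
cv2.imwrite("pics/w24.png",viewer.capture("wrist")[:,:,::-1])
```

```text
t 23.75 p [ 0.4872 -0.0674  0.1846] yaw_y -51.75 z [-0.008  0.006 -1.   ] F [-2.1  3.4  1.9] gap 0.0069 q [-0.53  0.24  0.7   2.02 -0.2   0.95 -0.63]
('lid est deg', np.float64(59.65013234230303), 'r', np.float64(0.1684841865340602), 'lat', np.float64(-0.0002945129572701237))
60 [0.0003 0.0026 0.0025]
rot to level [-0.0094  0.0027  0.0026]
```

View pics/s24.png

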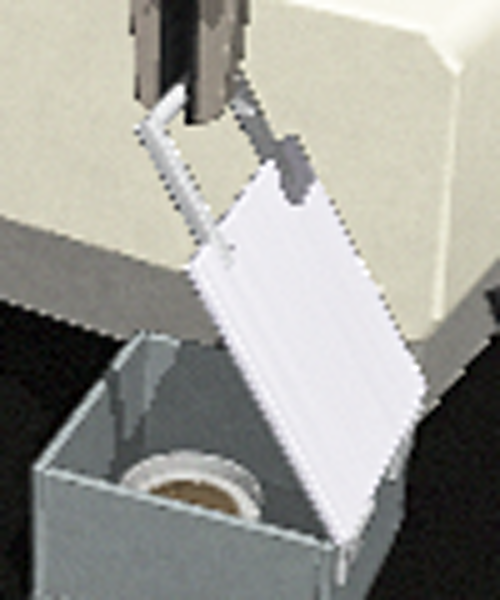

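View pics/w24.png

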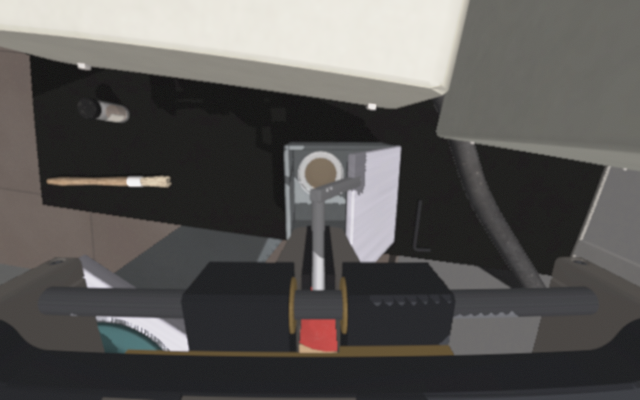

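Run:
```python
from ang import *
np.set_printoptions(precision=2,suppress=True)
px=unc([(192,265),(300,137),(425,385),(340,547),(140,122)],5,320,155)
P=np.array([(-120,-55,7),(-120,55,7),(0,55,7),(0,-55,7),(-168,-37,4)])/1e3
print(fit(px,P)); 
for k in ([0],[1],[4],[0,1,4]): print(k,fit(px[k],P[k])[0])
for t in (56,58,60,62): print(t,((proj("",W(X,lidpts(np.radians(t),P)),i)-[320,155]+.5)*5-.5).ravel())
```

```text
(np.float64(58.95834442917036), array([[ 0.71,  0.8 ],
       [-0.81, -0.24],
       [ 1.11,  1.28],
       [ 1.84,  0.47],
       [ 0.68,  1.92]]))
[0] 58.506712668312154
[1] 59.69073931901732
[4] 58.95172368243593
[0, 1, 4] 58.99968820907365
56 [180.7  273.28 282.26 140.21 430.15 390.68 348.72 548.53 123.62 139.18]
58 [190.67 270.32 291.46 137.17 430.43 391.18 349.05 549.08 136.91 133.95]
60 [200.88 267.7  300.87 134.43 430.69 391.68 349.35 549.63 150.59 129.18]
62 [211.33 265.43 310.48 132.02 430.94 392.19 349.63 550.18 164.65 124.88]
```

Run:
```python
from h import *
st()
im=viewer.capture("side")[:,:,::-1]; cv2.imwrite("pics/fin.png",im)
viewer.capture("scene");viewer.capture("scene")
st(); print(np.abs(arm.get_state()["qvel"]).max(), lid_now())
```

```text
t 23.85 p [ 0.4873 -0.0674  0.1846] yaw_y -51.75 z [-0.008  0.006 -1.   ] F [-2.8  3.9  2. ] gap 0.0069 q [-0.53  0.24  0.7   2.02 -0.2   0.95 -0.63]
t 24.0 p [ 0.4872 -0.0674  0.1846] yaw_y -51.75 z [-0.008  0.006 -1.   ] F [-3.1  3.8  2.6] gap 0.0067 q [-0.53  0.24  0.7   2.02 -0.2   0.95 -0.63]
0.001744628022064072 ('lid est deg', np.float64(59.64353520416342), 'r', np.float64(0.16845624942393678), 'lat', np.float64(-0.00028749128110444074))
```

View pics/fin.png

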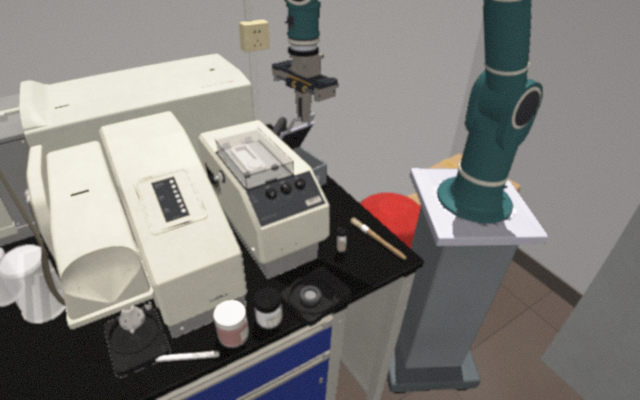

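The side picture shows the window in the well at about (311,295), with the jar and vial where they were. The arm is still and the lid is at about 60°, so I'm handing in.

Run:
```python
from plant import arm
print(arm.job_done())
```

```text
the job is handed in; nothing more can be done
None
```

The window now lies flat, same way up, in the drip dish's round well. After placing it I raised the chamber lid by its bar to about 60° and handed the job in at about 24 s, still holding it.

**Last checks:**
- **Lid angle:** the tool position gives 59.6°. The scene-camera corner fit gives 59.0°, and the slope of the lid's edges in the same picture matches 60°. These agree to within about 1°.
- **Stillness:** over the last 0.15 s the tool moved no more than 0.1 mm, joint speeds stayed below 0.002 rad/s, and the wrist force was a steady 5 to 6 N.
- **Window and bystanders:** the side camera shows the window roughly in the middle of the well, with the jar and vial where they started. The hex key, seen in the last wrist picture, shows no sign of having been touched, but I did not measure its position.

**What went wrong or disagreed:**
- **First grasp missed:** the fingers closed above the window without touching it. The pictures showed the fingertips about 20 mm short of the reported tool point (TCP), so I corrected for that afterwards.
- **Bar radius:** the tool's distance from the hinge read about 3.5 mm more than the bar's stated radius at the end. That may be a small slip of the bar in the pads, a slight tool tilt (under 1°), or calibration error.

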